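# Load the clutch stands in the part marker and start it

### The job

Put every clutch stand that is standing on the bench into the marker's loading slide, one to a nest: turn each until its flat meets the bar in the bore and it drops fully home. When all are in, push the slide fully in under the marking head, and only then wake the controller with the oblong key, home the head with the small round key and start it with the mushroom key, pressing them fully, one at a time and in that order; leave the other things on the bench where they are.

Things in the scene. Friction and masses are not known exactly. Their poses are not given: they have to be found in the camera images.
- stand1: Clutch stand, loose, 0.32 kg: steel sleeve 44 mm in diameter, 40 mm high, one side milled flat over its full height (flat 16 mm from the axis, facing its +x: a D from above), foot chamfered 2 mm; from its top rises a round dark stud, 14 mm in diameter, 40 mm long. Origin: centre of the underside; z up the stud. Starts upright on the bench.
- stand2: Clutch stand, loose, 0.32 kg: steel sleeve 44 mm in diameter, 40 mm high, one side milled flat over its full height (flat 16 mm from the axis, facing its +x: a D from above), foot chamfered 2 mm; from its top rises a round dark stud, 14 mm in diameter, 40 mm long. Origin: centre of the underside; z up the stud. All are alike; four to six are there, the others read None.
- stand3: Clutch stand, loose, 0.32 kg: steel sleeve 44 mm in diameter, 40 mm high, one side milled flat over its full height (flat 16 mm from the axis, facing its +x: a D from above), foot chamfered 2 mm; from its top rises a round dark stud, 14 mm in diameter, 40 mm long. Origin: centre of the underside; z up the stud. Any stand may go in any nest.
- stand4: Clutch stand, loose, 0.32 kg: steel sleeve 44 mm in diameter, 40 mm high, one side milled flat over its full height (flat 16 mm from the axis, facing its +x: a D from above), foot chamfered 2 mm; from its top rises a round dark stud, 14 mm in diameter, 40 mm long. Origin: centre of the underside; z up the stud. Same as the others.
- stand5: Clutch stand, loose, 0.32 kg: steel sleeve 44 mm in diameter, 40 mm high, one side milled flat over its full height (flat 16 mm from the axis, facing its +x: a D from above), foot chamfered 2 mm; from its top rises a round dark stud, 14 mm in diameter, 40 mm long. Origin: centre of the underside; z up the stud. Same as the others.
- stand6: Clutch stand, loose, 0.32 kg: steel sleeve 44 mm in diameter, 40 mm high, one side milled flat over its full height (flat 16 mm from the axis, facing its +x: a D from above), foot chamfered 2 mm; from its top rises a round dark stud, 14 mm in diameter, 40 mm long. Origin: centre of the underside; z up the stud. Same as the others.
- nest1 (a point): D-shaped blind bore in the loading slide's top, one of six, 3 by 2 at 74 mm pitch. Point: centre of its floor, 18 mm below the top face. 47 mm in diameter, cut off on its +x side by a dark steel bar, level with the top, its flat face 17.5 mm from the axis. A stand enters only with its flat (+x) facing the bar (+x) within about 5 degrees; else it stands proud on it.
- nest2 (a point): D-shaped blind bore in the loading slide's top, one of six, 3 by 2 at 74 mm pitch. Point: centre of its floor, 18 mm below the top face. 47 mm in diameter, cut off on its +x side by a dark steel bar, level with the top, its flat face 17.5 mm from the axis. A seated stand has its origin at this point.
- nest3 (a point): D-shaped blind bore in the loading slide's top, one of six, 3 by 2 at 74 mm pitch. Point: centre of its floor, 18 mm below the top face. 47 mm in diameter, cut off on its +x side by a dark steel bar, level with the top, its flat face 17.5 mm from the axis. The bores move with the slide; all bars face the same way.
- nest4 (a point): D-shaped blind bore in the loading slide's top, one of six, 3 by 2 at 74 mm pitch. Point: centre of its floor, 18 mm below the top face. 47 mm in diameter, cut off on its +x side by a dark steel bar, level with the top, its flat face 17.5 mm from the axis. Same as the others.
- nest5 (a point): D-shaped blind bore in the loading slide's top, one of six, 3 by 2 at 74 mm pitch. Point: centre of its floor, 18 mm below the top face. 47 mm in diameter, cut off on its +x side by a dark steel bar, level with the top, its flat face 17.5 mm from the axis. Same as the others.
- nest6 (a point): D-shaped blind bore in the loading slide's top, one of six, 3 by 2 at 74 mm pitch. Point: centre of its floor, 18 mm below the top face. 47 mm in diameter, cut off on its +x side by a dark steel bar, level with the top, its flat face 17.5 mm from the axis. Same as the others.
- slide_grip (a point): Point on the axis of the slide's black upright handle, 19 mm below its top: a round post 20 mm in diameter, free over 50 mm of height, on an arm at the slide's -y end, 150 mm from the slide's middle. The frame's y points along the slide's travel, towards the marking head.
- slide (a joint): Travel of the loading slide in m: 0 fully out, 0.21 fully in against its stops, with the nests under the marking head. It moves along the +y of the slide_grip frame, takes about 5 N to move and stays where it is left. Starts at 0 to 0.02. With the slide in, the handle is still 115 mm clear of the head, whose underside is 160 mm above the bench.
- key_oblong_top (a point): The marker's controller is a fixed low white box, 100 x 180 x 40 mm, with a display and three spring keys in a row, 55 mm apart, along the y of this frame. Point: centre of the top of the oblong key (18 x 32 mm), at the row's +y end, 52 mm above the bench.
- key_small_top (a point): The marker's controller is a fixed low white box, 100 x 180 x 40 mm, with a display and three spring keys in a row, 55 mm apart, along the y of this frame. Point: centre of the top of the small round key (18 mm in diameter), in the middle, 52 mm above the bench.
- key_mushroom_top (a point): The marker's controller is a fixed low white box, 100 x 180 x 40 mm, with a display and three spring keys in a row, 55 mm apart, along the y of this frame. Point: centre of the top of the mushroom-headed start key (35 mm in diameter), at the row's -y end, 60 mm above the bench.
- key_oblong (a joint): Travel of that key in m: 0 up, 0.005 fully down; springs back by itself, starts to move at 1.5 N and is fully down at 5 N. It counts as pressed beyond 0.0035.
- key_small (a joint): Travel of that key in m: 0 up, 0.005 fully down; springs back by itself, starts to move at 1.5 N and is fully down at 5 N. It counts as pressed beyond 0.0035.
- key_mushroom (a joint): Travel of that key in m: 0 up, 0.005 fully down; springs back by itself, starts to move at 1.5 N and is fully down at 5 N. It counts as pressed beyond 0.0035.
- screwdriver: Bystander, loose: screwdriver with a black handle.
- ratchet: Bystander, loose: steel ratchet, 170 mm long, with a socket on it.
- clutch_disc: Bystander, loose: round clutch disc, 190 mm, lying flat.
- bush: Bystander, loose: brass bush, 34 mm across and 22 mm high.
There are look-alikes about, which are no part of the job. Leave any blue or purple look-alike of the stand6 alone.

How it is judged (in metres and radians):
On the way, in this order (a step that is already met when the one before it is completed fails the run):
1. every stand present is fully home in a nest (((horizontal distance between stand1 and nest1 below 0.005 m and z of stand1 in the frame of nest1 below 0.003 m and angle between stand1's own z axis and vertical below 0.08 rad) or (horizontal distance between stand1 and nest2 below 0.005 m and z of stand1 in the frame of nest2 below 0.003 m and angle between stand1's own z axis and vertical below 0.08 rad) or (horizontal distance between stand1 and nest3 below 0.005 m and z of stand1 in the frame of nest3 below 0.003 m and angle between stand1's own z axis and vertical below 0.08 rad) or (horizontal distance between stand1 and nest4 below 0.005 m and z of stand1 in the frame of nest4 below 0.003 m and angle between stand1's own z axis and vertical below 0.08 rad) or (horizontal distance between stand1 and nest5 below 0.005 m and z of stand1 in the frame of nest5 below 0.003 m and angle between stand1's own z axis and vertical below 0.08 rad) or (horizontal distance between stand1 and nest6 below 0.005 m and z of stand1 in the frame of nest6 below 0.003 m and angle between stand1's own z axis and vertical below 0.08 rad)) and ((horizontal distance between stand2 and nest1 below 0.005 m and z of stand2 in the frame of nest1 below 0.003 m and angle between stand2's own z axis and vertical below 0.08 rad) or (horizontal distance between stand2 and nest2 below 0.005 m and z of stand2 in the frame of nest2 below 0.003 m and angle between stand2's own z axis and vertical below 0.08 rad) or (horizontal distance between stand2 and nest3 below 0.005 m and z of stand2 in the frame of nest3 below 0.003 m and angle between stand2's own z axis and vertical below 0.08 rad) or (horizontal distance between stand2 and nest4 below 0.005 m and z of stand2 in the frame of nest4 below 0.003 m and angle between stand2's own z axis and vertical below 0.08 rad) or (horizontal distance between stand2 and nest5 below 0.005 m and z of stand2 in the frame of nest5 below 0.003 m and angle between stand2's own z axis and vertical below 0.08 rad) or (horizontal distance between stand2 and nest6 below 0.005 m and z of stand2 in the frame of nest6 below 0.003 m and angle between stand2's own z axis and vertical below 0.08 rad)) and ((horizontal distance between stand3 and nest1 below 0.005 m and z of stand3 in the frame of nest1 below 0.003 m and angle between stand3's own z axis and vertical below 0.08 rad) or (horizontal distance between stand3 and nest2 below 0.005 m and z of stand3 in the frame of nest2 below 0.003 m and angle between stand3's own z axis and vertical below 0.08 rad) or (horizontal distance between stand3 and nest3 below 0.005 m and z of stand3 in the frame of nest3 below 0.003 m and angle between stand3's own z axis and vertical below 0.08 rad) or (horizontal distance between stand3 and nest4 below 0.005 m and z of stand3 in the frame of nest4 below 0.003 m and angle between stand3's own z axis and vertical below 0.08 rad) or (horizontal distance between stand3 and nest5 below 0.005 m and z of stand3 in the frame of nest5 below 0.003 m and angle between stand3's own z axis and vertical below 0.08 rad) or (horizontal distance between stand3 and nest6 below 0.005 m and z of stand3 in the frame of nest6 below 0.003 m and angle between stand3's own z axis and vertical below 0.08 rad)) and ((horizontal distance between stand4 and nest1 below 0.005 m and z of stand4 in the frame of nest1 below 0.003 m and angle between stand4's own z axis and vertical below 0.08 rad) or (horizontal distance between stand4 and nest2 below 0.005 m and z of stand4 in the frame of nest2 below 0.003 m and angle between stand4's own z axis and vertical below 0.08 rad) or (horizontal distance between stand4 and nest3 below 0.005 m and z of stand4 in the frame of nest3 below 0.003 m and angle between stand4's own z axis and vertical below 0.08 rad) or (horizontal distance between stand4 and nest4 below 0.005 m and z of stand4 in the frame of nest4 below 0.003 m and angle between stand4's own z axis and vertical below 0.08 rad) or (horizontal distance between stand4 and nest5 below 0.005 m and z of stand4 in the frame of nest5 below 0.003 m and angle between stand4's own z axis and vertical below 0.08 rad) or (horizontal distance between stand4 and nest6 below 0.005 m and z of stand4 in the frame of nest6 below 0.003 m and angle between stand4's own z axis and vertical below 0.08 rad)) and ((horizontal distance between stand5 and nest1 below 0.005 m and z of stand5 in the frame of nest1 below 0.003 m and angle between stand5's own z axis and vertical below 0.08 rad) or (horizontal distance between stand5 and nest2 below 0.005 m and z of stand5 in the frame of nest2 below 0.003 m and angle between stand5's own z axis and vertical below 0.08 rad) or (horizontal distance between stand5 and nest3 below 0.005 m and z of stand5 in the frame of nest3 below 0.003 m and angle between stand5's own z axis and vertical below 0.08 rad) or (horizontal distance between stand5 and nest4 below 0.005 m and z of stand5 in the frame of nest4 below 0.003 m and angle between stand5's own z axis and vertical below 0.08 rad) or (horizontal distance between stand5 and nest5 below 0.005 m and z of stand5 in the frame of nest5 below 0.003 m and angle between stand5's own z axis and vertical below 0.08 rad) or (horizontal distance between stand5 and nest6 below 0.005 m and z of stand5 in the frame of nest6 below 0.003 m and angle between stand5's own z axis and vertical below 0.08 rad)) and ((horizontal distance between stand6 and nest1 below 0.005 m and z of stand6 in the frame of nest1 below 0.003 m and angle between stand6's own z axis and vertical below 0.08 rad) or (horizontal distance between stand6 and nest2 below 0.005 m and z of stand6 in the frame of nest2 below 0.003 m and angle between stand6's own z axis and vertical below 0.08 rad) or (horizontal distance between stand6 and nest3 below 0.005 m and z of stand6 in the frame of nest3 below 0.003 m and angle between stand6's own z axis and vertical below 0.08 rad) or (horizontal distance between stand6 and nest4 below 0.005 m and z of stand6 in the frame of nest4 below 0.003 m and angle between stand6's own z axis and vertical below 0.08 rad) or (horizontal distance between stand6 and nest5 below 0.005 m and z of stand6 in the frame of nest5 below 0.003 m and angle between stand6's own z axis and vertical below 0.08 rad) or (horizontal distance between stand6 and nest6 below 0.005 m and z of stand6 in the frame of nest6 below 0.003 m and angle between stand6's own z axis and vertical below 0.08 rad))), for 0.2 s.
2. the slide is pushed fully in, the stands still home (all of step 1 and value of joint slide above 0.205 m), for 0.2 s.
3. the oblong key is pressed (value of joint key_oblong above 0.0035 m and value of joint slide above 0.205 m), for 0.05 s.
4. then the small round key is pressed (value of joint key_small above 0.0035 m and value of joint slide above 0.205 m), for 0.05 s.
5. then the mushroom key is pressed (value of joint key_mushroom above 0.0035 m and value of joint slide above 0.205 m), for 0.05 s.
At the end, for the whole second after the job is handed in: Every stand present stands upright (within 5 degrees) in a nest with its underside within 3 mm of the bore's floor and within 5 mm of its axis, at rest; the slide is in to 205 mm or more; all keys are up again (all of step 2 and value of joint each of key_oblong, key_small, key_mushroom below 0.001 m and linear speed of each of stand1, stand2, stand3, stand4, stand5, stand6 below 0.02 m/s); the robot touches nothing.
It fails at once if the start (mushroom) key is pressed before the slide is fully in (value of joint key_mushroom above 0.002 m and not (value of joint slide above 0.205 m)).
It fails at once if two keys are pressed at once (value of joint each of key_oblong, key_small above 0.002 m or value of joint each of key_small, key_mushroom above 0.002 m or value of joint each of key_oblong, key_mushroom above 0.002 m).
It fails at once if a bystander is moved more than 5 cm (distance of any of screwdriver, ratchet, clutch_disc, bush from where it was at the start of the episode above 0.05 m).
Of stand1, stand2, stand3, stand4, stand5, stand6 only 4 to 6 are there at a start; the rules pass over those that are not, and their reading is None.
At some moment in a run one of stand1, stand2, stand3, stand4, stand5, stand6 may be knocked a few centimetres aside while the robot is not near it.
It also fails if it takes over 210 s, if anything falls off the work surface, if the arm or the gripper's body presses on something with over 40 N, if the wrist force passes 120 N, or if a joint passes its speed limit or range.

### The arm

A 6-joint arm with a two-finger parallel gripper is mounted at the origin on the work surface. World frame = base frame: x ahead of the robot, y to its left, z up, the work surface at z = 0. Lengths are in m, angles in degrees, forces in N, time in s.
With the tool pointing down it reaches from about 0.25 to 0.725 m from the base axis. Payload 9.7 kg.
Tool frame: the origin (TCP) lies at the very end of the fingers, on their centre line; the grasp point (between the pads) lies 19 mm behind it; y points along the fingers, x is the direction in which the jaws open and shut, and the axes are right-handed (so a half turn about y gives the same grasp; the last joint's range is limited). The gripper opens to 85 mm and grips with 20 to 120 N. Pads are 22 mm wide; open, the fingers measure 114 mm over their backs; the gripper's body (76 mm by 85 mm) begins 54 mm behind the grasp point. The pads swing forward as they close: fully open they stand 13 mm farther back than shut.
Start: joints at [66.921, 4.979, 10.078, 95.1, 0, 90], TCP at [0.216, 0.506, 0.231] pointing down, gripper open.
Joint ranges: [-179.16, 179.16], [-48.56, 103.87], [-65.8, 70.77], [-126.05, 130.52], [-82.76, 87.17], [-180, 180]. Speed limits (degrees/s): [127.2, 127.2, 147.25, 180, 180, 180].

### API

Orientations are given as [roll, pitch, yaw] about the fixed x, y, z axes, in that order (R = Rz(yaw) Ry(pitch) Rx(roll)).
In Python, from workcell import bot gives the robot as it stands.
- The arm moves only by the shell command python3 -m jog 'ROWS' [FORCE]. ROWS is JSON, a list of rows, each a list of 7 numbers: the closure, from 0 (fully open) to 1 (shut), then the shift along the world's x, y, z in units of 25 mm (1.0 is 25 mm), then the turn, a rotation vector about the world's x, y, z in units of 5 degrees (1.0 is 5 degrees). A call has 1 to 5 rows; each row is the pose to reach, as a shift and turn from the pose commanded when the call began; what a row does not reach only later rows make up. A row lasts 1/10 s, in which the tool goes at most 50 mm and 8.59 degrees, less where a joint would pass 70% of its speed; a pose out of reach is approached as far as the arm can. A call with a gripper value outside its range is refused whole. The fingers move at their own pace and stop on an object; FORCE is the grip in N (left out, the last holds). Time passes only in rows, so rows that repeat a pose let the fingers close. It gives the time, the measured TCP pose, the force and the opening at its end, in the units of the state.
- bot.get_obs(): the state, without advancing time (a new reading comes with each control period).
- bot.camera(name): name is "scene" or "top"; returns (picture, depth): 400x640x3 uint8, red, green, blue; 400x640 float32, m along the optical axis (not along the pixel's ray), 0 where there is no reading.
- bot.camera_model(name): a dict with "fx", "fy", "cx", "cy" (pixels), "rvec" (rotation vector, rad) and "tvec" (3), from world to camera coordinates, as OpenCV has them. Camera axes: x right, y down, z forward; pixel columns grow to the right and rows downward; lengths in m; the calibration is good to about 2 mm. A picture is of the moment at which its call begins. camera_model takes no time and is no camera call.
- bot.job_done(): hands the job in, once; it reports no verdict.
Trained networks look in the newest picture that a camera, given by its name, has taken for a name from the list of things; names that differ only in an ending like _2 or _b are one class to them, and where a whole thing is asked for, a point or a joint stands for the part that bears it (a point fixed in the world has none). Each returns a list of dicts, best first, with "conf" (0 to 1); they miss things now and then, are a little off and sometimes report something else, mostly with a low value. They report only what shows in the picture. A call takes as long as a camera call. They do not tell look-alikes from the thing itself.
- bot.regions_of(camera, label): "pixels" (400x640 bool, what is visible of it) and "point" ([row, column] in pixels, amid what is visible of it).
The state is a dict: "time": time; "q": joint angles; "qd": joint speeds; "joint_efforts": joint torques, N m; "ee_pos": TCP position; "tcp_rot": TCP orientation; "wrist_force": force on the tool from outside, world axes, zero at the start; "torque": the same for the moment, N m; "opening": finger opening in m.
Only numpy, scipy, OpenCV 4.12 (cv2) and the standard library are available. Lean on these libraries where they do the work, as an engineer would, in place of code of your own. Each camera call takes 0.05 s, during which the arm holds its last target. There are 200 camera calls.

## Working session

There is one attempt and no reset: what is moved stays moved. The work goes in short steps, Python scripts to look and compute and a shell command to move; the robot and the scene stay as the last step left them, time stands still between calls to the robot, and variables do not carry over. Pictures are saved under pics/ and viewed, about 12 in all and at most 16, crops included, and the job is handed in when it is done.

```bash
mkdir -p pics; ls
cat > h.py <<'E'
import numpy as np, cv2
from workcell import bot
def snap(cam,fn=None):
    p,d=bot.camera(cam)
    if fn: cv2.imwrite('pics/'+fn,p[:,:,::-1])
    return p,d
def cm(cam):
    m=bot.camera_model(cam);R=cv2.Rodrigues(np.array(m['rvec'],float))[0];t=np.array(m['tvec'],float).ravel()
    return m,R,t
def world(cam,d):
    m,R,t=cm(cam);v,u=np.mgrid[:400,:640]
    P=np.stack([(u-m['cx'])/m['fx']*d,(v-m['cy'])/m['fy']*d,d],-1)
    return (P-t)@R
def ray(cam,r,c,z):
    m,R,t=cm(cam);o=-R.T@t;k=R.T@np.array([(c-m['cx'])/m['fx'],(r-m['cy'])/m['fy'],1]);return o+k*(z-o[2])/k[2]
E
python3 - <<'E'
from h import *
for c in ('top','scene'):
    p,d=snap(c,c+'0.png');m,R,t=cm(c);print(c,m,(-R.T@t).round(3),d.min(),d.max())
o=bot.get_obs();print({k:np.round(v,3) for k,v in o.items()})
for c in('top','scene'):
  for l in('stand1','nest1','slide_grip','key_oblong_top','key_small_top','key_mushroom_top'):
    for r in bot.regions_of(c,l): print(c,l,round(r['conf'],2),np.round(r['point']),r['pixels'].sum())
E
```

```text
pics
top {'fx': 490.78423171416017, 'fy': 490.78423171416017, 'cx': 314.5480718380615, 'cy': 200.79147225065034, 'rvec': array([ 2.14935762, -2.13242265,  0.1443329 ]), 'tvec': array([-0.09308765,  0.53681933,  1.2862205 ])} [ 0.346 -0.104  1.349] 0.0 2.226864
scene {'fx': 366.4034103655832, 'fy': 366.4034103655832, 'cx': 320.64458807127824, 'cy': 197.52538240697336, 'rvec': array([ 1.00636827,  2.64021699, -0.76799981]), 'tvec': array([ 0.45486096, -0.16632554,  1.04911372])} [0.818 0.215 0.787] 0.0 2.4328306
{'time': np.float64(0.1), 'q': array([66.922,  5.008, 10.039, 95.099, -0.   , 89.999]), 'qd': array([ 0.004, -0.   ,  0.18 , -0.127, -0.028, -0.026]), 'joint_efforts': array([-1.0000e-03, -5.2156e+01,  4.6566e+01,  1.6000e-02, -0.0000e+00,
       -0.0000e+00]), 'ee_pos': array([0.216, 0.506, 0.231]), 'tcp_rot': array([-9.0000e+01,  6.8000e-02,  6.6923e+01]), 'wrist_force': array([0.695, 0.88 , 0.296]), 'torque': array([-0.07 ,  0.045, -0.018]), 'opening': np.float64(0.085)}
top stand1 0.72 [307. 404.] 239
top stand1 0.66 [257. 431.] 189
top stand1 0.61 [298. 370.] 245
top stand1 0.6 [159. 363.] 218
top stand1 0.56 [198. 371.] 219
top stand1 0.55 [202. 334.] 208
top stand1 0.54 [234. 374.] 211
top stand1 0.51 [238. 330.] 214
top nest1 0.79 [195. 233.] 5549
top slide_grip 0.72 [199. 238.] 5395
top key_oblong_top 0.57 [180. 411.] 76
top key_oblong_top 0.25 [258. 260.] 408
top key_mushroom_top 0.6 [214. 430.] 123
scene stand1 0.85 [124. 282.] 298
scene stand1 0.84 [213. 242.] 353
scene stand1 0.82 [190. 337.] 327
scene stand1 0.79 [209. 304.] 354
scene stand1 0.75 [132. 354.] 311
scene stand1 0.61 [189. 273.] 340
scene stand1 0.6 [165. 303.] 330
scene stand1 0.51 [112. 337.] 300
scene nest1 0.67 [298. 384.] 9619
scene slide_grip 0.85 [296. 380.] 9650
scene key_oblong_top 0.65 [167. 230.] 90
scene key_small_top 0.56 [152. 242.] 22
scene key_mushroom_top 0.62 [137. 253.] 113
```

Run:
```python
import cv2
p=cv2.imread('pics/top0.png');cv2.imwrite('pics/top0z.png',cv2.resize(p[100:340,160:480],None,fx=2.5,fy=2.5,interpolation=cv2.INTER_CUBIC))
p=cv2.imread('pics/scene0.png');cv2.imwrite('pics/scene0z.png',cv2.resize(p[60:390,130:570],None,fx=1.8,fy=1.8,interpolation=cv2.INTER_CUBIC))
```

```text
(no output)
```

View pics/top0z.png

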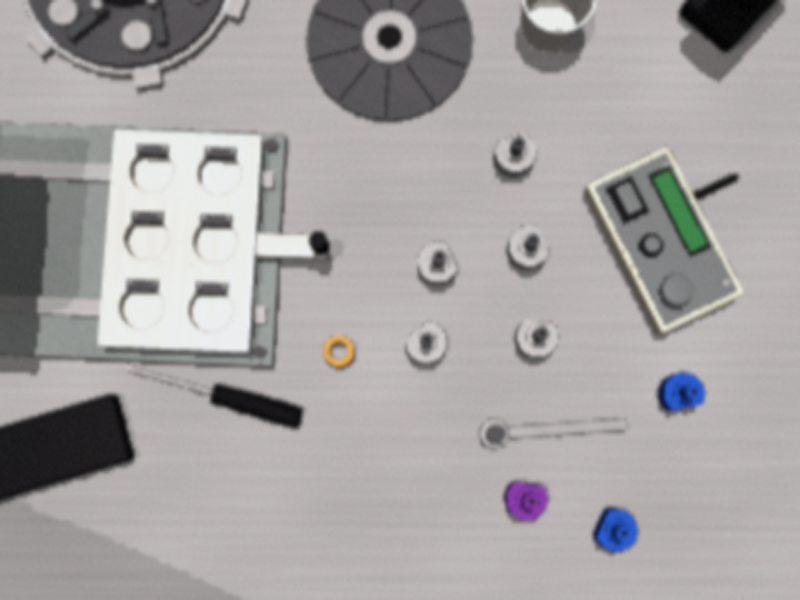

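View pics/scene0z.png

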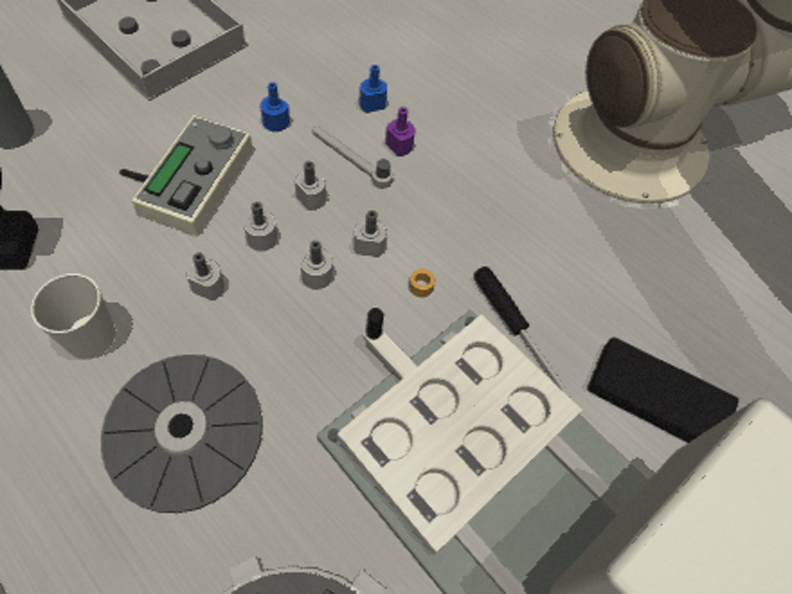

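Run:
```python
from h import *
for c in('top','scene'):
    p,d=snap(c)
    W=world(c,d);z=W[...,2]
    R=bot.regions_of(c,'nest1')
    m=R[0]['pixels'];zz=z[m];h,e=np.histogram(zz,np.arange(-.02,.12,.004));print(c,list(zip(e.round(3),h)))
    np.savez(c+'0.npz',p=p,d=d,m=m)
    for r in bot.regions_of(c,'stand1'):
        mm=r['pixels'];Q=W[mm];hi=Q[(Q[:,2]>.03)&(Q[:,2]<.046)];st=Q[Q[:,2]>.05]
        print(np.round(r['point']),p[mm].mean(0).round(),np.median(hi,0).round(4),st.mean(0).round(4),Q[:,2].max().round(3),len(hi),len(st))
    b=z[330:,300:340] if c=='top' else z[200:230,180:200];print('bench',np.median(b),b.std())
```

```text
top [(np.float64(-0.02), np.int64(0)), (np.float64(-0.016), np.int64(0)), (np.float64(-0.012), np.int64(0)), (np.float64(-0.008), np.int64(0)), (np.float64(-0.004), np.int64(0)), (np.float64(0.0), np.int64(0)), (np.float64(0.004), np.int64(0)), (np.float64(0.008), np.int64(0)), (np.float64(0.012), np.int64(0)), (np.float64(0.016), np.int64(1)), (np.float64(0.02), np.int64(1)), (np.float64(0.024), np.int64(20)), (np.float64(0.028), np.int64(321)), (np.float64(0.032), np.int64(642)), (np.float64(0.036), np.int64(273)), (np.float64(0.04), np.int64(157)), (np.float64(0.044), np.int64(386)), (np.float64(0.048), np.int64(1842)), (np.float64(0.052), np.int64(1469)), (np.float64(0.056), np.int64(169)), (np.float64(0.06), np.int64(4)), (np.float64(0.064), np.int64(2)), (np.float64(0.068), np.int64(1)), (np.float64(0.072), np.int64(0)), (np.float64(0.076), np.int64(2)), (np.float64(0.08), np.int64(2)), (np.float64(0.084), np.int64(10)), (np.float64(0.088), np.int64(14)), (np.float64(0.092), np.int64(11)), (np.float64(0.096), np.int64(3)), (np.float64(0.1), np.int64(0)), (np.float64(0.104), np.
[... 2249 characters left out ...]
7
[216. 243.] [106. 104.  99.] [ 0.6564 -0.2214  0.0399] [ 0.6584 -0.2177  0.0811] 0.787 198 63
[208. 307.] [108. 106. 100.] [ 0.538  -0.1366  0.0399] [ 0.5353 -0.141   0.0685] 0.081 173 52
[162. 302.] [106. 103.  98.] [ 0.4581 -0.2432  0.0398] [ 0.4664 -0.2332  0.0921] 0.787 163 63
[132. 355.] [80. 45. 90.] [ 0.2876 -0.2316  0.0398] [ 0.3025 -0.221   0.0936] 0.787 138 59
[191. 336.] [108. 106. 100.] [ 0.45   -0.1273  0.04  ] [ 0.4593 -0.1196  0.0914] 0.787 179 68
[109. 340.] [ 43.  67. 109.] [ 0.2562 -0.3259  0.0399] [ 0.2632 -0.3204  0.081 ] 0.787 130 60
[150. 332.] [120. 117. 111.] [ 0.3507 -0.2051  0.0397] [0.8185 0.215  0.7868] 0.787 53 5
bench 0.0001780630796888059 0.051921179723559446
```

```bash
cat >> h.py <<'E'
from scipy.optimize import minimize
S=8
def frames(cam,n=4):
    ps=[];zs=[]
    for _ in range(n):
        p,d=bot.camera(cam);d=np.where(d>0,d,np.nan);zs.append(world(cam,d)[...,2]);ps.append(p)
    return np.mean(ps,0).astype(np.uint8),np.nanmedian(zs,0)
def proj(cam,P):
    m,R,t=cm(cam);q=np.asarray(P,float)@R.T+t
    return np.c_[q[:,0]/q[:,2]*m['fx']+m['cx'],q[:,1]/q[:,2]*m['fy']+m['cy']]
def D(r,f,n=72):
    a=np.linspace(-np.pi,np.pi,n,endpoint=False);x=r*np.cos(a);return np.c_[np.minimum(x,f),r*np.sin(a)]
def pose(P2,x,y,yaw,z):
    c,s=np.cos(yaw),np.sin(yaw);q=P2@np.array([[c,s],[-s,c]])+[x,y];return np.c_[q,np.full(len(q),z)]
def fill(shape,o,poly):
    M=np.zeros((shape[0]*S,shape[1]*S),np.uint8)
    cv2.fillPoly(M,[np.round((poly-o+.5)*S-.5).astype(np.int32)],1);return M
def down(M): return cv2.resize(M.astype(np.float32),None,fx=1/S,fy=1/S,interpolation=cv2.INTER_AREA)
hull=lambda P:cv2.convexHull(P.astype(np.float32))[:,0]
DS=D(.022,.016);ST=D(.007,.007)
def standmask(cam,x,y,yaw,o,shape,z0=.008,zb=0):
    a=hull(proj(cam,np.r_[pose(DS,x,y,yaw,zb+z0),pose(DS,x,y,yaw,zb+.04)]))
    b=hull(proj(cam,np.r_[pose(ST,x,y,yaw,zb+.04),pose(ST,x,y,yaw,zb+.08)]))
    return down(fill(shape,o,a)|fill(shape,o,b))
def fitstand(data,x,y,zb=0,yaws=np.arange(0,360,15)):
    E=[]
    for cam,z in data.items():
        u,v=proj(cam,[[x,y,.04]])[0].astype(int);o=np.array([u-20,v-24]);
        T=(z[o[1]:o[1]+44,o[0]:o[0]+40]>zb+.008).astype(np.float32)
        n,L=cv2.connectedComponents((T>0).astype(np.uint8));l=L[22:27,17:24];l=np.bincount(l[l>0]).argmax();T[(L!=l)]=0
        E.append((cam,o,T))
    f=lambda q:sum(((standmask(c,q[0],q[1],q[2],o,T.shape,zb=zb)-T)**2).sum() for c,o,T in E)
    g=sorted([(f([x,y,np.radians(a)]),a) for a in yaws])[:4];best=None
    for _,a in g:
        s0=np.array([x,y,np.radians(a)])
        r=minimize(f,s0,method='Nelder-Mead',options=dict(initial_simplex=s0+np.r_[np.zeros((1,3)),np.diag([.004,.004,.25])],xatol=1e-4,fatol=.02,maxiter=150))
        if best is None or r.fun<best.fun: best=r
    return best.x[:2].round(4),round(np.degrees(best.x[2])%360,1),round(best.fun,1)
DN=D(.0235,.0175);GR=[(i*.074,j*.074) for i in(-1,0,1) for j in(-.5,.5)]
def nests(x,y,yaw):
    return pose(np.array(GR),x,y,yaw,0)[:,:2]
def fitnests(data,x,y,yaw=0,zt=.051,th=.045):
    E=[]
    for cam,z in data.items():
        uv=proj(cam,np.c_[nests(x,y,yaw),np.full(6,zt)]);o=uv.min(0).astype(int)-16;w=uv.max(0).astype(int)+17-o
        E.append((cam,o,(z[o[1]:o[1]+w[1],o[0]:o[0]+w[0]]<th).astype(np.float32)))
    def f(q):
        s=0
        for cam,o,T in E:
            M=np.zeros((T.shape[0]*S,T.shape[1]*S),np.uint8);W=M.copy()
            for n in nests(*q):
                a=[fill(T.shape,o,proj(cam,pose(DN,n[0],n[1],q[2],h))) for h in(zt,th)];M|=a[0]&a[1]
                W|=fill(T.shape,o,proj(cam,pose(D(.034,.034),n[0],n[1],q[2],zt)))
            s+=(down(W)*(down(M)-T)**2).sum()
        return s
    s0=np.array([x,y,yaw])
    r=minimize(f,s0,method='Nelder-Mead',options=dict(initial_simplex=s0+np.r_[np.zeros((1,3)),np.diag([.006,.006,.06])],xatol=1e-4,fatol=.05,maxiter=200))
    return r.x,r.fun
E
cat > m0.py <<'E'
from h import *
Z={}
for c in('top','scene'): p,Z[c]=frames(c,4);np.save(c+'z.npy',Z[c]);cv2.imwrite(c+'p.png',p[:,:,::-1])
for n,(x,y) in dict(A=(.65,-.223),B=(.55,-.236),C=(.53,-.138),D=(.452,-.246),E=(.445,-.13)).items():
    print(n,[fitstand(d,x,y) for d in(Z,{'top':Z['top']},{'scene':Z['scene']})])
for cl in('top','scene'):
    zt=Z[cl];W=None
    r=ray(cl,*((195,225) if cl=='top' else (300,385)),.051);print(cl,r)
x,y,_=ray('top',196,231,.051)
for d in(Z,{'top':Z['top']},{'scene':Z['scene']}):
    q,f=fitnests(d,x,y);print('slide',q[:2].round(4),np.degrees(q[2]).round(2),f)
E
python3 m0.py
```

```text
Traceback (most recent call last):
  File "m0.py", line 5, in <module>
    print(n,[fitstand(d,x,y) for d in(Z,{'top':Z['top']},{'scene':Z['scene']})])
             ~~~~~~~~^^^^^^^
  File "h.py", line 51, in fitstand
    r=minimize(f,s0,method='Nelder-Mead',options=dict(initial_simplex=s0+np.r_[np.zeros((1,3)),np.diag([.004,.004,.25])],xatol=1e-4,fatol=.02,maxiter=150))
  File "h.py", line 47, in <lambda>
    f=lambda q:sum(((standmask(c,q[0],q[1],q[2],o,T.shape,zb=zb)-T)**2).sum() for c,o,T in E)
               ~~~^^^^^^^^^^^^^^^^^^^^^^^^^^^^^^^^^^^^^^^^^^^^^^^^^^^^^^^^^^^^^^^^^^^^^^^^^^^
  File "h.py", line 47, in <genexpr>
    f=lambda q:sum(((standmask(c,q[0],q[1],q[2],o,T.shape,zb=zb)-T)**2).sum() for c,o,T in E)
                     ~~~~~~~~~^^^^^^^^^^^^^^^^^^^^^^^^^^^^^^^^^^
  File "h.py", line 38, in standmask
    b=hull(proj(cam,np.r_[pose(ST,x,y,yaw,zb+.04),pose(ST,x,y,yaw,zb+.08)]))
           ~~~~^^^^^^^^^^^^^^^^^^^^^^^^^^^^^^^^^^^^^^^^^^^^^^^^^^^^^^^^^^^^
  File "h.py", line 24, in proj
    m,R,t=cm(cam);q=np.asarray(P,float)@R.T+t
          ~~^^^^^
  File "h.py", line 8, in cm
    m=bot.camera_model(cam);R=cv2.Rodrigues(np.array(m['rvec'],float))[0];t=np.array(m['tvec'],float).ravel()
ValueError: time passes only in moves, steps and waits
```

```bash
sed -i 's/^def cm(cam):/import functools\n@functools.cache\ndef cm(cam):/' h.py
sed -i "s/^for c in('top','scene'): p.*/import os\nfor c in('top','scene'):\n  Z[c]=np.load(c+'z.npy')/" m0.py
python3 m0.py
```

```text
A [(array([ 0.6514, -0.2284]), np.float64(172.5), np.float64(73.3)), (array([ 0.6514, -0.2272]), np.float64(25.0), np.float64(5.4)), (array([ 0.6532, -0.2293]), np.float64(188.6), np.float64(28.9))]
B [(array([ 0.5501, -0.2405]), np.float64(69.4), np.float64(72.0)), (array([ 0.5464, -0.2389]), np.float64(89.5), np.float64(18.2)), (array([ 0.5508, -0.2416]), np.float64(69.3), np.float64(23.3))]
C [(array([ 0.5309, -0.1415]), np.float64(90.4), np.float64(77.4)), (array([ 0.528 , -0.1405]), np.float64(107.9), np.float64(21.8)), (array([ 0.5323, -0.1447]), np.float64(292.5), np.float64(4.3))]
D [(array([ 0.4515, -0.2508]), np.float64(359.5), np.float64(29.7)), (array([ 0.4501, -0.2498]), np.float64(355.0), np.float64(3.6)), (array([ 0.4511, -0.2516]), np.float64(187.2), np.float64(20.6))]
E [(array([ 0.4447, -0.1317]), np.float64(38.6), np.float64(29.9)), (array([ 0.4427, -0.1305]), np.float64(37.8), np.float64(4.1)), (array([ 0.4454, -0.1319]), np.float64(39.4), np.float64(7.3))]
top [0.54971646 0.15148315 0.051     ]
scene [0.56271212 0.1398881  0.051     ]
slide [0.5517 0.1322] -2.06 183.8544921875
slide [0.5498 0.1334] -1.87 27.016357421875
slide [0.5523 0.132 ] -1.98 38.889892578125
```

```bash
cat >> h.py <<'E'
BI={'top':(-.0013,.0007),'scene':(.0013,-.0007)}   # camera minus mean
def fitstand2(data,x,y,zb=0,yaws=np.arange(0,360,10),bi=None):
    bi=bi or BI;E=[]
    for cam,z in data.items():
        u,v=proj(cam,[[x,y,.04+zb]])[0].astype(int);o=np.array([u-20,v-24])
        T=(z[o[1]:o[1]+44,o[0]:o[0]+40]>zb+.008).astype(np.float32)
        n,L=cv2.connectedComponents((T>0).astype(np.uint8));l=L[20:29,16:25];l=np.bincount(l[l>0]).argmax();T[(L!=l)]=0
        E.append((cam,o,T))
    f=lambda q:sum(((standmask(c,q[0]+bi[c][0],q[1]+bi[c][1],q[2],o,T.shape,zb=zb)-T)**2).sum() for c,o,T in E)
    R=[]
    r=minimize(lambda q:f([q[0],q[1],0]),[x,y],method='Nelder-Mead',options=dict(initial_simplex=np.array([[x,y],[x+.004,y],[x,y+.004]]),xatol=3e-4,fatol=.1))
    x,y=r.x
    for a in sorted(yaws,key=lambda a:f([x,y,np.radians(a)]))[:7]:
        s0=np.array([x,y,np.radians(a)])
        r=minimize(f,s0,method='Nelder-Mead',options=dict(initial_simplex=s0+np.r_[np.zeros((1,3)),np.diag([.003,.003,.2])],xatol=1e-4,fatol=.02,maxiter=150))
        R.append((round(r.fun,1),r.x[:2].round(4).tolist(),round(np.degrees(r.x[2])%360,1)))
    R.sort();return [R[0]]+[q for q in R[1:] if abs((q[2]-R[0][2]+180)%360-180)>20][:1]
E
cat > m1.py <<'E'
from h import *
Z={c:np.load(c+'z.npy') for c in('top','scene')}
for n,(x,y) in dict(A=(.65,-.225),B=(.548,-.238),C=(.53,-.14),D=(.45,-.25),E=(.444,-.131)).items():
    print(n,*fitstand2(Z,x,y))
P=[]
for c in Z:
    p=cv2.imread(c+'p.png')
    for x,y in((.65,-.225),(.548,-.238),(.53,-.14),(.45,-.25),(.444,-.131)):
        u,v=proj(c,[[x,y,.04]])[0].astype(int);P.append(cv2.resize(p[v-18:v+18,u-16:u+16],None,fx=5,fy=5,interpolation=cv2.INTER_CUBIC))
cv2.imwrite('pics/stands.png',np.vstack([np.hstack(P[:5]),np.hstack(P[5:])]))
E
python3 m1.py
```

```text
A (np.float64(12.1), [0.6531, -0.2278], np.float64(22.7))
B (np.float64(10.3), [0.5487, -0.2427], np.float64(297.6))
C (np.float64(9.4), [0.5307, -0.1439], np.float64(293.3))
D (np.float64(10.9), [0.4513, -0.2506], np.float64(354.9))
E (np.float64(11.8), [0.444, -0.1312], np.float64(39.3))
```

View pics/stands.png

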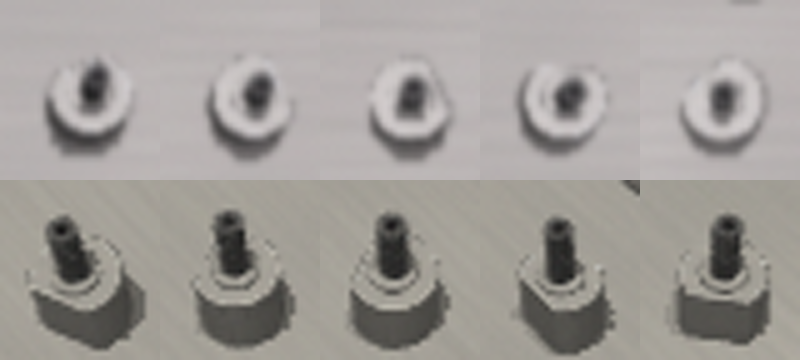

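```bash
python3 -m jog '[[0,0,-2,0,0,0,0],[0,0,-4,0,0,0,-1],[0,0.5,-6,0,0,0,-2],[0,1.5,-8,0,0,0,-3],[0,2.5,-10,0,0,0,-4]]' 40; python3 -m jog '[[0,1.5,-2,-0.5,0,0,-0.5],[0,3,-4,-1,0,0,-1],[0,4,-6,-1.5,0,0,-1.5],[0,5,-8,-2,0,0,-1.5],[0,6,-10,-2.5,0,0,-1.5]]'
```

```text
time: 1.9
ee_pos: [0.2721, 0.2662, 0.2315]
tcp_rot: [-90.0, -0.1, 46.8]
wrist_force: [1.0, 0.2, 0.4]
opening: 0.0853
time: 2.4
ee_pos: [0.401, 0.0584, 0.1793]
tcp_rot: [-90.0, -0.1, 39.4]
wrist_force: [1.4, 1.2, 0.3]
opening: 0.0853
```

```bash
python3 -m jog '[[0,0.4,-2,-0.5,0,0,0],[0,0.53,-4,-0.74,0,0,0],[0,0.53,-5.56,-0.74,0,0,0],[0,0.53,-5.56,-0.74,0,0,0],[0,0.53,-5.56,-0.74,0,0,0]]'
```

```text
time: 2.9
ee_pos: [0.4135, -0.0794, 0.1609]
tcp_rot: [-90.0, -0.0, 39.3]
wrist_force: [-0.1, -0.5, -0.5]
opening: 0.0854
```

```bash
python3 -m jog '[[0,0.6,-1.1,0,0,0,0],[0,1.13,-2.15,0,0,0,0],[0,1.13,-2.15,-1.5,0,0,0],[0,1.13,-2.15,-2.5,0,0,0],[0,1.13,-2.15,-2.5,0,0,0]]'
```

```text
time: 3.4
ee_pos: [0.4404, -0.1305, 0.0954]
tcp_rot: [-89.7, 0.2, 39.5]
wrist_force: [0.0, 0.3, 0.4]
opening: 0.0854
```

Run:
```python
from h import *
p,d=snap('scene','a.png');q=cv2.imread('pics/a.png')[100:280,170:410];cv2.imwrite('pics/az.png',cv2.resize(q,None,fx=3,fy=3))
print(bot.get_obs()['ee_pos'],bot.get_obs()['q'])
```

```text
[ 0.44124941 -0.13085462  0.09765099] [-1.65236327e+01 -7.71254775e+00 -1.71382049e+01  8.07192181e+01
  9.13660223e-03  3.39488181e+01]
```

View pics/az.png

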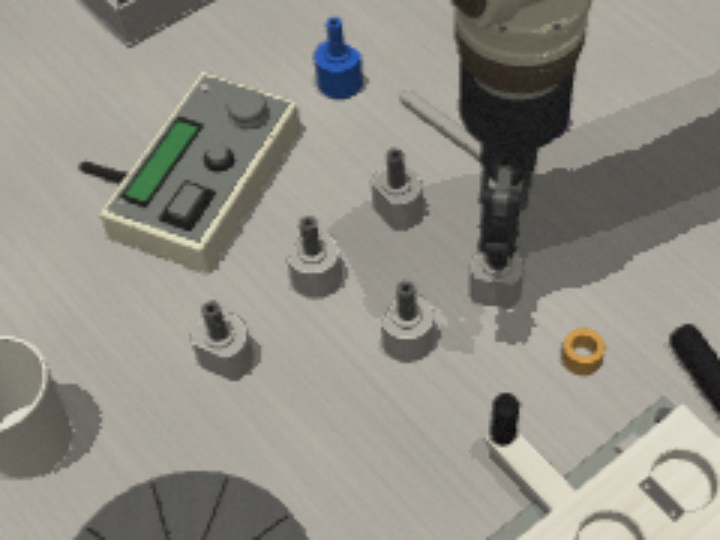

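```bash
python3 -m jog '[[0,0,-0.09,-1,0,0,0],[0,0,-0.09,-2,0,0,0],[0,0,-0.09,-2.6,0,0,0],[0,0,-0.09,-3.02,0,0,0],[0,0,-0.09,-3.02,0,0,0]]'; python3 -m jog '[[0.3,0,0,0,0,0,0],[0.5,0,0,0,0,0,0],[0.7,0,0,0,0,0,0],[0.7,0,0,0,0,0,0],[0.7,0,0,0,0,0,0]]' 40;python3 -m jog '[[0.7,0,0,0,0,0,0],[0.7,0,0,0,0,0,0],[0.7,0,0,0,0,0,0]]'
```

```text
time: 3.95
ee_pos: [0.442, -0.134, 0.0232]
tcp_rot: [-90.0, 0.0, 39.5]
wrist_force: [0.2, -0.1, -0.3]
opening: 0.0853
time: 4.45
ee_pos: [0.4426, -0.1346, 0.024]
tcp_rot: [-90.1, -0.1, 39.4]
wrist_force: [-0.3, 1.3, 5.8]
opening: 0.0354
time: 4.75
ee_pos: [0.4426, -0.1346, 0.024]
tcp_rot: [-90.1, -0.1, 39.4]
wrist_force: [0.6, 1.2, 5.7]
opening: 0.0354
```

```bash
python3 -m jog '[[0.7,0,0,1,0,0,0],[0.7,0,0,2,0,0,0],[0.7,0,0,4,0,0,0],[0.7,0,0,5,0,0,0],[0.7,0,0,5,0,0,0]]';python3 - <<'E'
from h import *
p,d=snap('scene','b.png');q=cv2.imread('pics/b.png')[100:240,270:410];a=cv2.resize(q,None,fx=4,fy=4)
p,d=snap('top','b2.png');q=cv2.imread('pics/b2.png')[190:290,290:370];b=cv2.resize(q,None,fx=2.5,fy=5.6)
cv2.imwrite('pics/bz.png',np.hstack([a,b]))
o=bot.get_obs();print(o['ee_pos'],o['opening'],o['wrist_force'])
E
```

```text
time: 5.25
ee_pos: [0.4434, -0.1351, 0.1516]
tcp_rot: [-90.3, -0.2, 39.4]
wrist_force: [0.5, -0.4, -3.9]
opening: 0.0356
[ 0.44177896 -0.13459872  0.14731097] 0.03555026354167709 [ 0.36141338  0.60245297 -3.05929908]
```

View pics/bz.png

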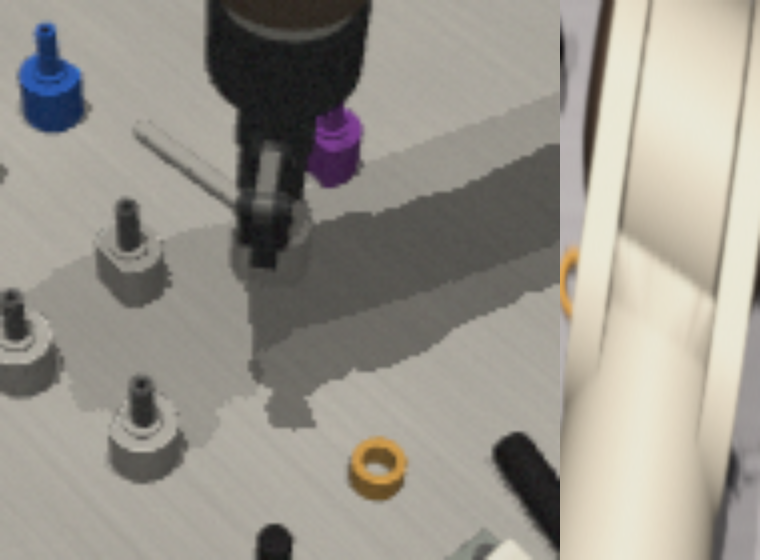

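```bash
cat > tgt.py <<'E'
import sys,json;from h import *
def go(P,yaw):  # print delta rows from measured pose
    o=bot.get_obs();d=(np.array(P)-o['ee_pos'])/.025;w=((yaw-o['tcp_rot'][2]+180)%360-180)/5
    print('at',o['ee_pos'].round(4),o['tcp_rot'].round(1),'need',d.round(2),'turn',round(w,2),'F',np.round(o['wrist_force'],1),'op',round(float(o['opening']),4))
SL=(.551,.1327,np.radians(-2.0))
def place(k,lat,z=.125,al=.003):
    n=nests(*SL)[k];c,s=np.cos(SL[2]),np.sin(SL[2])
    return [n[0]-al*c+lat*s,n[1]-al*s-lat*c,z]
E
python3 - <<'E'
from tgt import *
print(nests(*SL).round(4).tolist());go(place(1,.0017,.14),-2)
E
```

```text
[[0.4758, 0.0983], [0.4783, 0.1723], [0.5497, 0.0957], [0.5523, 0.1697], [0.6237, 0.0931], [0.6262, 0.1671]]
at [ 0.4418 -0.1346  0.1473] [-90.    0.   39.4] need [ 1.34 12.21 -0.29] turn -8.28 F [ 0.4  0.6 -3.1] op 0.0356
```

```bash
python3 -m jog '[[0.7,0.2,1.5,-0.1,0,0,-1.6],[0.7,0.4,3.5,-0.1,0,0,-3.2],[0.7,0.7,5.5,-0.1,0,0,-4.8],[0.7,0.9,7.5,-0.2,0,0,-6.4],[0.7,1.1,9.5,-0.2,0,0,-8]]'
python3 - <<'E'
from tgt import *
go(place(1,.0017,.14),-2)
E
```

```text
time: 5.85
ee_pos: [0.4657, 0.0752, 0.1408]
tcp_rot: [-90.0, 0.2, 2.0]
wrist_force: [0.8, 0.3, -3.3]
opening: 0.0353
at [0.4657 0.0752 0.1408] [-90.    0.2   2. ] need [ 0.38  3.82 -0.03] turn -0.8 F [ 0.8  0.3 -3.3] op 0.0353
```

```bash
python3 -m jog '[[0.7,0.2,1.5,0,0,0,-0.4],[0.7,0.3,3,0,0,0,-0.6],[0.7,0.3,3.4,0,0,0,-0.7],[0.7,0.3,3.4,0,0,0,-0.7],[0.7,0.3,3.4,0,0,0,-0.7]]'
python3 - <<'E'
from tgt import *
go(place(1,.0017,.10),-2)
p,d=snap('scene','c.png');q=cv2.imread('pics/c.png')[150:370,260:480];cv2.imwrite('pics/cz.png',cv2.resize(q,None,fx=2.7,fy=2.7))
E
```

```text
time: 6.35
ee_pos: [0.4737, 0.158, 0.1419]
tcp_rot: [-90.1, 0.1, -1.1]
wrist_force: [-0.2, -0.6, -3.2]
opening: 0.0357
at [0.4737 0.158  0.1419] [-90.1   0.1  -1.1] need [ 0.06  0.51 -1.68] turn -0.17 F [-0.2 -0.6 -3.2] op 0.0357
```

View pics/cz.png

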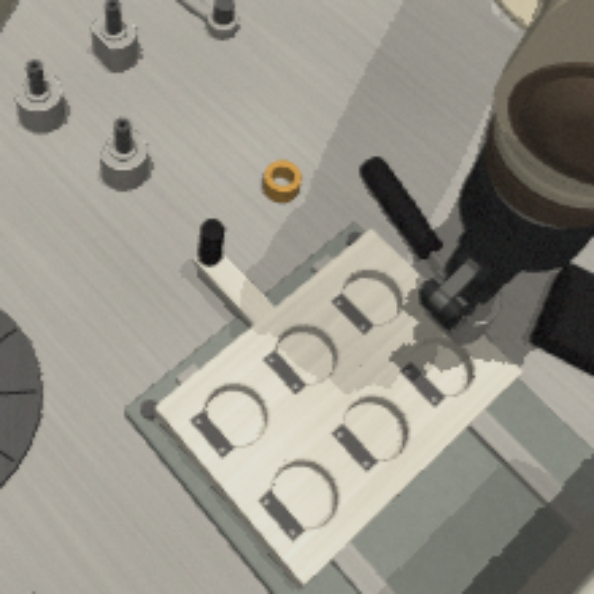

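```bash
python3 -m jog '[[0.7,0.06,0.51,-1,0,0,-0.17],[0.7,0.06,0.51,-2.1,0,0,-0.17],[0.7,0.06,0.51,-2.2,0,0,-0.17],[0.7,0.06,0.51,-2.3,0,0,-0.17]]'
python3 - <<'E'
from tgt import *
go(place(1,.0017,.057),-2)
E
```

```text
time: 6.8
ee_pos: [0.4757, 0.1704, 0.0859]
tcp_rot: [-90.0, 0.0, -2.1]
wrist_force: [0.1, 0.5, -2.4]
opening: 0.035
at [0.4757 0.1704 0.0859] [-90.    0.   -2.1] need [-0.02  0.01 -1.15] turn 0.02 F [ 0.1  0.5 -2.4] op 0.035
```

Pose on target; lower gently and feel.

```bash
python3 -m jog '[[0.7,0,0,-0.3,0,0,0],[0.7,0,0,-0.45,0,0,0],[0.7,0,0,-0.55,0,0,0]]';python3 -m jog '[[0.7,0,0,-0.1,0,0,0],[0.7,0,0,-0.2,0,0,0]]'
```

```text
time: 7.1
ee_pos: [0.4761, 0.1713, 0.0723]
tcp_rot: [-90.0, -0.0, -2.0]
wrist_force: [0.4, -0.1, -3.4]
opening: 0.0354
time: 7.3
ee_pos: [0.476, 0.1715, 0.0671]
tcp_rot: [-90.0, -0.0, -2.0]
wrist_force: [0.3, -0.3, -3.8]
opening: 0.0352
```

```bash
python3 -m jog '[[0.7,0,0,-0.15,0,0,0],[0.7,0,0,-0.3,0,0,0],[0.7,0,0,-0.4,0,0,0],[0.7,0,0,-0.4,0,0,0]]'
```

```text
time: 7.7
ee_pos: [0.4758, 0.1715, 0.0579]
tcp_rot: [-90.0, -0.0, -2.0]
wrist_force: [-3.9, -1.1, 6.7]
opening: 0.0355
```

```bash
python3 -m jog '[[0.4,0,0,0.05,0,0,0],[0.4,0,0,0.05,0,0,0],[0.4,0,0,0.05,0,0,0],[0.4,0,0,0.4,0,0,0],[0.4,0,0,2,0,0,0]]'; python3 -m jog '[[0,0,0,1.5,0,0,0],[0,0,-2,1.5,0,0,-1.6],[0,0,-4,1.5,0,0,-3.2],[0,0.5,-6,1.5,0,0,-4.8],[0,1,-8,1.5,0,0,-6.4]]';  python3 -m jog '[[0,0,0,0,0,0,-0.1],[0,0,0,0,0,0,-0.1]]'
python3 - <<'E'
from tgt import *
Z={}
for c in('top','scene'): p,Z[c]=frames(c,2);cv2.imwrite(c+'p1.png',p[:,:,::-1])
for i,(x,y) in enumerate([(.4783,.1723),(.5307,-.1439)]):
  try: print(fitstand2(Z,x,y,zb=[.033,0][i]))
  except Exception as e: print(e)
def grasp(x,y,yaw,z=.12): a=np.radians(yaw);return [x-.003*np.cos(a),y-.003*np.sin(a),z]
go(grasp(.5307,-.1439,-66.7),-66.7)
E
```

```text
time: 8.2
ee_pos: [0.4738, 0.1707, 0.1042]
tcp_rot: [-90.1, 0.4, -2.0]
wrist_force: [0.5, 0.9, -0.2]
opening: 0.0515
time: 8.7
ee_pos: [0.5003, -0.0273, 0.1457]
tcp_rot: [-89.9, -0.1, -34.3]
wrist_force: [0.8, -0.0, 0.2]
opening: 0.0853
time: 8.9
ee_pos: [0.5002, -0.0267, 0.1449]
tcp_rot: [-90.0, 0.0, -34.7]
wrist_force: [0.1, 0.3, 0.5]
opening: 0.0857
[(np.float64(1971.8), [0.475, 0.1848], np.float64(188.5))]
[(np.float64(10.1), [0.5307, -0.1441], np.float64(293.7))]
at [ 0.5001 -0.0244  0.1448] [-90.   -0.  -34.4] need [ 1.18 -4.67 -0.99] turn -6.47 F [0.2 0.2 0.1] op 0.0854h.py:24: RuntimeWarning: All-NaN slice encountered
  return np.mean(ps,0).astype(np.uint8),np.nanmedian(zs,0)
```

```bash
sed -i '$a def grasp(x,y,yaw,z=.12): a=np.radians(yaw);return [x-.003*np.cos(a),y-.003*np.sin(a),z]' tgt.py
python3 -m jog '[[0,0.3,-1.5,0,0,0,-1.6],[0,0.6,-3,-0.3,0,0,-3.2],[0,1,-4.2,-0.6,0,0,-4.8],[0,1.18,-4.67,-0.9,0,0,-6.4],[0,1.18,-4.67,-0.9,0,0,-6.45]]';python3 -m jog '[[0,0,0,0,0,0,0],[0,0,0,0,0,0,0]]';  python3 - <<'E'
from tgt import *
go(grasp(.5307,-.144,-66.5,.0235),-66.5)
E
```

```text
time: 9.6
ee_pos: [0.5295, -0.1424, 0.1208]
tcp_rot: [-90.1, 0.1, -66.9]
wrist_force: [-0.7, 1.0, -0.2]
opening: 0.0856
time: 9.8
ee_pos: [0.5297, -0.141, 0.1227]
tcp_rot: [-90.0, -0.0, -66.5]
wrist_force: [0.2, 0.6, 0.3]
opening: 0.0853
at [ 0.5297 -0.141   0.1227] [-90.   -0.  -66.5] need [-0.01 -0.01 -3.97] turn 0.0 F [0.2 0.6 0.3] op 0.0853
```

```bash
python3 -m jog '[[0,0,0,-1.5,0,0,0],[0,0,0,-3,0,0,0],[0,0,0,-3.6,0,0,0],[0,0,0,-3.97,0,0,0],[0.2,0,0,-3.97,0,0,0]]'; python3 -m jog '[[0.7,0,0,0,0,0,0],[0.7,0,0,0,0,0,0],[0.7,0,0,0,0,0,0],[0.7,0,0,0,0,0,0],[0.7,0,0,0,0,0,0]]'
python3 - <<'E'
from tgt import *
o=bot.get_obs();a=np.radians(-66.5);v=np.array([.5307,-.144])-o['ee_pos'][:2];print('along',v@[np.cos(a),np.sin(a)],'lat',v@[-np.sin(a),np.cos(a)]);go([0,0,0],0)
E
```

```text
time: 10.3
ee_pos: [0.5296, -0.1418, 0.0229]
tcp_rot: [-90.0, 0.0, -66.7]
wrist_force: [-0.0, 0.1, 1.0]
opening: 0.0732
time: 10.8
ee_pos: [0.5306, -0.1424, 0.0245]
tcp_rot: [-89.9, -0.1, -66.8]
wrist_force: [-0.7, 1.3, 6.2]
opening: 0.0349
along 0.0014914163805210014 lat -0.0004948422065933532
at [ 0.5306 -0.1424  0.0245] [-89.9  -0.1 -66.8] need [-21.22   5.7   -0.98] turn 13.35 F [-0.7  1.3  6.2] op 0.0349
```

```bash
python3 -m jog '[[0.7,0,0,1.5,0,0,0],[0.7,0,0,3.5,0,0,0],[0.7,0,0,5.2,0,0,1.6],[0.7,0,1,5.2,0,0,3.2],[0.7,0,2.5,5.2,0,0,4.8]]'; python3 -m jog '[[0.7,0,1.7,0,0,0,1.6],[0.7,0.2,3.4,0,0,0,3.2],[0.7,0.4,5.1,0,0,0,4.8],[0.7,0.6,6.8,0,0,0,6.4],[0.7,0.7,8.3,0,0,0,7.8]]';python3 -m jog '[[0.7,0,0,0,0,0,0],[0.7,0,0,0,0,0,0]]'
python3 - <<'E'
from tgt import *
go(place(3,-.0005,.1),-2)
E
```

```text
time: 11.3
ee_pos: [0.5304, -0.0806, 0.1547]
tcp_rot: [-89.9, -0.2, -42.6]
wrist_force: [0.1, 0.3, -3.0]
opening: 0.0353
time: 11.8
ee_pos: [0.5471, 0.1297, 0.1529]
tcp_rot: [-90.0, -0.0, -3.4]
wrist_force: [0.4, -0.3, -3.0]
opening: 0.0357
time: 12.0
ee_pos: [0.5469, 0.1283, 0.1527]
tcp_rot: [-90.0, 0.0, -3.7]
wrist_force: [-0.1, -1.6, -2.9]
opening: 0.0353
at [0.5469 0.1283 0.1527] [-90.    0.   -3.7] need [ 0.1   1.68 -2.11] turn 0.34 F [-0.1 -1.6 -2.9] op 0.0353
```

```bash
python3 -m jog '[[0.7,0.1,1.68,0,0,0,0.34],[0.7,0.1,1.68,-1.2,0,0,0.34],[0.7,0.1,1.68,-2.2,0,0,0.34],[0.7,0.1,1.68,-2.6,0,0,0.34],[0.7,0.1,1.68,-2.6,0,0,0.34]]'
python3 - <<'E'
from tgt import *
go(place(3,-.0005,.0575),-2)
E
```

```text
time: 12.5
ee_pos: [0.5489, 0.1684, 0.0866]
tcp_rot: [-90.1, 0.1, -2.2]
wrist_force: [0.1, 0.4, -4.1]
opening: 0.0353
at [0.5489 0.1684 0.0866] [-90.1   0.1  -2.2] need [ 0.02  0.07 -1.16] turn 0.04 F [ 0.1  0.4 -4.1] op 0.0353
```

```bash
python3 -m jog '[[0.7,0.02,0.06,-0.2,0,0,0],[0.7,0.02,0.06,-0.35,0,0,0],[0.7,0.02,0.06,-0.5,0,0,0],[0.7,0.02,0.06,-0.65,0,0,0]]'; python3 -m jog '[[0.7,0,0,-0.1,0,0,0],[0.7,0,0,-0.2,0,0,0]]'
```

```text
time: 12.9
ee_pos: [0.5504, 0.1712, 0.0718]
tcp_rot: [-90.0, -0.0, -2.1]
wrist_force: [-0.1, 0.1, -3.9]
opening: 0.0351
time: 13.1
ee_pos: [0.5502, 0.1712, 0.0664]
tcp_rot: [-90.0, -0.0, -2.1]
wrist_force: [0.8, -0.3, -2.8]
opening: 0.0354
```

```bash
python3 -m jog '[[0.7,0,0,-0.15,0,0,0],[0.7,0,0,-0.3,0,0,0],[0.7,0,0,-0.36,0,0,0],[0.7,0,0,-0.36,0,0,0]]'; python3 -m jog '[[0.4,0,0,0.05,0,0,0],[0.4,0,0,0.05,0,0,0],[0.4,0,0,0.05,0,0,0],[0.4,0,0,0.4,0,0,0],[0.4,0,0,2,0,0,0]]'; python3 -m jog '[[0,0,0,1.5,0,0,0],[0,0,-2,1.5,0,0,0],[0,0,-4,1.5,0,0,0],[0,0,-6,1.5,0,0,0],[0,-1,-8,1.5,0,0,0]]';  python3 -m jog '[[0,0,0,0,0,0,0],[0,0,0,0,0,0,0]]'
python3 - <<'E'
from tgt import *
Z={}
for c in('top','scene'): p,Z[c]=frames(c,3)
for x,y in((.6531,-.2278),(.5487,-.2427),(.4513,-.2506)):
  try: print(fitstand2(Z,x,y))
  except Exception as e: print(e)
go(grasp(.4513,-.2506,-5.1),-5.1)
E
```

```text
time: 13.5
ee_pos: [0.5502, 0.1712, 0.0586]
tcp_rot: [-90.0, -0.0, -2.1]
wrist_force: [-3.2, -1.1, 5.6]
opening: 0.0351
time: 14.0
ee_pos: [0.548, 0.1706, 0.1043]
tcp_rot: [-90.1, 0.4, -2.1]
wrist_force: [-0.5, 0.3, 0.8]
opening: 0.0511
time: 14.5
ee_pos: [0.5286, -0.0256, 0.1454]
tcp_rot: [-90.0, -0.1, -2.1]
wrist_force: [-0.0, -0.9, 1.6]
opening: 0.0858
time: 14.7
ee_pos: [0.5278, -0.0245, 0.1459]
tcp_rot: [-90.0, -0.1, -2.2]
wrist_force: [0.3, 0.2, 0.1]
opening: 0.0852
[(np.float64(12.0), [0.6531, -0.2279], np.float64(23.2))]
[(np.float64(9.4), [0.5486, -0.2427], np.float64(298.7))]
[(np.float64(9.9), [0.4513, -0.2504], np.float64(356.6))]
at [ 0.528  -0.0225  0.145 ] [-90.   0.  -2.] need [-3.19 -9.11 -1.  ] turn -0.62 F [-0.8 -0.6  0.3] op 0.0853
```

```bash
python3 -m jog '[[0,-0.6,-1.8,0,0,0,0],[0,-1.3,-3.6,0,0,0,-0.2],[0,-1.9,-5.4,0,0,0,-0.4],[0,-2.5,-7.2,-0.5,0,0,-0.4],[0,-3.1,-8.9,-1,0,0,-0.4]]';python3 -m jog '[[0,0,0,0,0,0,0],[0,0,0,0,0,0,0]]';  python3 - <<'E'
from tgt import *
go(grasp(.4513,-.2505,-4,.0235),-4)
E
```

```text
time: 15.5
ee_pos: [0.4501, -0.2473, 0.1201]
tcp_rot: [-90.0, -0.1, -4.0]
wrist_force: [0.2, -0.1, -0.6]
opening: 0.0855
time: 15.7
ee_pos: [0.45, -0.2462, 0.1197]
tcp_rot: [-90.0, 0.0, -4.2]
wrist_force: [-0.3, 0.5, 0.3]
opening: 0.0852
at [ 0.45   -0.2462  0.1197] [-90.    0.   -4.2] need [-0.07 -0.16 -3.85] turn 0.03 F [-0.3  0.5  0.3] op 0.0852
```

```bash
python3 -m jog '[[0,-0.07,-0.16,-1.5,0,0,0],[0,-0.07,-0.16,-3,0,0,0],[0,-0.07,-0.16,-3.6,0,0,0],[0,-0.07,-0.16,-3.85,0,0,0],[0.2,-0.07,-0.16,-3.85,0,0,0]]'; python3 -m jog '[[0.7,0,0,0,0,0,0],[0.7,0,0,0,0,0,0],[0.7,0,0,0,0,0,0],[0.7,0,0,0,0,0,0],[0.7,0,0,0,0,0,0]]'
python3 - <<'E'
from tgt import *
o=bot.get_obs();a=np.radians(-4);v=np.array([.4513,-.2505])-o['ee_pos'][:2];print('along',v@[np.cos(a),np.sin(a)],'lat',v@[-np.sin(a),np.cos(a)])
E
python3 -m jog '[[0.7,0,0,1.5,0,0,0],[0.7,0,0,3.5,0,0,0],[0.7,0,0,5.2,0,0,0],[0.7,0,1.5,5.2,0,0,0.2],[0.7,0,3,5.2,0,0,0.4]]'; python3 -m jog '[[0.7,0.9,1.8,0,0,0,0],[0.7,1.8,3.6,0,0,0,0],[0.7,2.7,5.4,0,0,0,0],[0.7,3.6,7.2,0,0,0,0],[0.7,4.5,9,0,0,0,0]]';python3 -m jog '[[0.7,0,0,0,0,0,0],[0.7,0,0,0,0,0,0]]'
python3 - <<'E'
from tgt import *
go(place(5,0,.1),-2)
E
```

```text
time: 16.2
ee_pos: [0.4491, -0.2494, 0.0243]
tcp_rot: [-90.0, -0.0, -4.0]
wrist_force: [-0.6, -0.6, 0.2]
opening: 0.0732
time: 16.7
ee_pos: [0.4494, -0.2504, 0.0254]
tcp_rot: [-90.0, -0.1, -4.1]
wrist_force: [0.6, 0.6, 5.1]
opening: 0.0352
along 0.0019447169073137103 lat -1.0126285033097889e-07
time: 17.2
ee_pos: [0.4491, -0.1751, 0.1557]
tcp_rot: [-90.1, -0.2, -2.2]
wrist_force: [1.6, 0.7, -3.6]
opening: 0.0351
time: 17.7
ee_pos: [0.5609, 0.0506, 0.1542]
tcp_rot: [-90.0, -0.0, -2.1]
wrist_force: [1.2, -0.5, -2.7]
opening: 0.0353
time: 17.9
ee_pos: [0.5603, 0.0496, 0.1535]
tcp_rot: [-90.0, 0.1, -1.9]
wrist_force: [0.1, -0.5, -3.5]
opening: 0.0352
at [0.5603 0.0496 0.1535] [-90.    0.1  -1.9] need [ 2.52  4.71 -2.14] turn -0.01 F [ 0.1 -0.5 -3.5] op 0.0352
```

```bash
python3 -m jog '[[0.7,0.9,1.7,0,0,0,0],[0.7,1.8,3.4,0,0,0,0],[0.7,2.5,4.7,0,0,0,0],[0.7,2.5,4.7,0,0,0,0],[0.7,2.5,4.7,0,0,0,0]]';python3 -m jog '[[0.7,0,0,-1.2,0,0,0],[0.7,0,0,-2.2,0,0,0],[0.7,0,0,-2.65,0,0,0],[0.7,0,0,-2.65,0,0,0]]'
python3 - <<'E'
from tgt import *
go(place(5,0,.058),-2)
E
```

```text
time: 18.4
ee_pos: [0.6227, 0.1652, 0.1535]
tcp_rot: [-90.0, 0.1, -2.1]
wrist_force: [-1.2, 0.5, -3.3]
opening: 0.0353
time: 18.8
ee_pos: [0.6217, 0.1644, 0.0864]
tcp_rot: [-90.1, 0.1, -2.2]
wrist_force: [-0.5, -1.0, -2.6]
opening: 0.0349
at [0.6217 0.1644 0.0864] [-90.1   0.1  -2.2] need [ 0.06  0.11 -1.14] turn 0.03 F [-0.5 -1.  -2.6] op 0.0349
```

```bash
python3 -m jog '[[0.7,0.03,0.05,-0.2,0,0,0],[0.7,0.03,0.05,-0.35,0,0,0],[0.7,0.03,0.05,-0.5,0,0,0],[0.7,0.03,0.05,-0.6,0,0,0]]'; python3 -m jog '[[0.7,0,0,-0.1,0,0,0],[0.7,0,0,-0.2,0,0,0]]'
```

```text
time: 19.2
ee_pos: [0.6237, 0.1674, 0.0726]
tcp_rot: [-90.0, -0.0, -2.1]
wrist_force: [0.4, -1.3, -4.2]
opening: 0.0352
time: 19.4
ee_pos: [0.6236, 0.1674, 0.0675]
tcp_rot: [-90.0, -0.0, -2.1]
wrist_force: [-1.6, -0.8, -3.8]
opening: 0.0352
```

Entered again. Seat, release, head back.

```bash
python3 -m jog '[[0.7,0,0,-0.15,0,0,0],[0.7,0,0,-0.3,0,0,0],[0.7,0,0,-0.36,0,0,0],[0.7,0,0,-0.36,0,0,0]]'; python3 -m jog '[[0.4,0,0,0.05,0,0,0],[0.4,0,0,0.05,0,0,0],[0.4,0,0,0.05,0,0,0],[0.4,0,0,0.4,0,0,0],[0.4,0,0,2,0,0,0]]'; python3 -m jog '[[0,0,0,1.5,0,0,0],[0,0,-2,1.5,0,0,-1.6],[0,0,-4,1.5,0,0,-3.2],[0,-0.5,-6,1.5,0,0,-4.8],[0,-1,-8,1.5,0,0,-6.4]]';  python3 -m jog '[[0,0,0,0,0,0,0],[0,0,0,0,0,0,0]]'
python3 - <<'E'
from tgt import *
Z={}
for c in('top','scene'): p,Z[c]=frames(c,3)
for x,y in((.6531,-.2278),(.5487,-.2427)):
  try: print(fitstand2(Z,x,y))
  except Exception as e: print(e)
go(grasp(.5487,-.2427,-62),-62)
E
```

```text
time: 19.8
ee_pos: [0.6236, 0.1674, 0.0595]
tcp_rot: [-90.0, -0.0, -2.1]
wrist_force: [-2.3, -0.2, 3.9]
opening: 0.0354
time: 20.3
ee_pos: [0.6214, 0.1668, 0.1048]
tcp_rot: [-90.1, 0.4, -2.1]
wrist_force: [1.1, 0.2, -0.1]
opening: 0.0511
time: 20.8
ee_pos: [0.599, -0.0314, 0.1466]
tcp_rot: [-90.0, -0.0, -34.4]
wrist_force: [0.6, -0.4, -0.3]
opening: 0.0857
time: 21.0
ee_pos: [0.5993, -0.0309, 0.1469]
tcp_rot: [-90.0, -0.0, -34.2]
wrist_force: [0.1, 0.5, 1.1]
opening: 0.0854
[(np.float64(12.1), [0.653, -0.2279], np.float64(22.6))]
[(np.float64(9.9), [0.5489, -0.2426], np.float64(297.6))]
at [ 0.5995 -0.0285  0.1459] [-90.   0. -34.] need [-2.09 -8.46 -1.04] turn -5.61 F [0.2 0.8 0.9] op 0.0851
```

```bash
python3 -m jog '[[0,-0.4,-1.7,0,0,0,-1.4],[0,-0.8,-3.4,0,0,0,-2.8],[0,-1.2,-5.1,0,0,0,-4.2],[0,-1.6,-6.8,-0.5,0,0,-5.6],[0,-2.05,-8.4,-1,0,0,-5.6]]';python3 -m jog '[[0,0,0,0,0,0,0],[0,0,0,0,0,0,0]]';  python3 - <<'E'
from tgt import *
go(grasp(.5488,-.2427,-62,.0235),-62)
E
```

```text
time: 21.8
ee_pos: [0.5482, -0.2408, 0.1211]
tcp_rot: [-90.0, -0.0, -62.2]
wrist_force: [0.1, -0.2, 0.1]
opening: 0.0858
time: 22.0
ee_pos: [0.5479, -0.2398, 0.1207]
tcp_rot: [-90.0, 0.0, -62.1]
wrist_force: [0.2, 0.4, 1.2]
opening: 0.0851
at [ 0.5479 -0.2398  0.1207] [-90.    0.  -62.1] need [-0.02 -0.01 -3.89] turn 0.02 F [0.2 0.4 1.2] op 0.0851
```

```bash
python3 -m jog '[[0,0,0,-1.5,0,0,0],[0,0,0,-3,0,0,0],[0,0,0,-3.6,0,0,0],[0,0,0,-3.89,0,0,0],[0.2,0,0,-3.89,0,0,0]]'; python3 -m jog '[[0.7,0,0,0,0,0,0],[0.7,0,0,0,0,0,0],[0.7,0,0,0,0,0,0],[0.7,0,0,0,0,0,0],[0.7,0,0,0,0,0,0]]'
python3 - <<'E'
from tgt import *
o=bot.get_obs();a=np.radians(-62);v=np.array([.5488,-.2427])-o['ee_pos'][:2];print('along',v@[np.cos(a),np.sin(a)],'lat',v@[-np.sin(a),np.cos(a)])
E
python3 -m jog '[[0.7,0,0,1.5,0,0,0],[0.7,0,0,3.5,0,0,0],[0.7,0,0,5.2,0,0,1.6],[0.7,0,1.5,5.2,0,0,3.2],[0.7,0,3,5.2,0,0,4.8]]'; python3 -m jog '[[0.7,0,1.8,0,0,0,1.6],[0.7,0,3.6,0,0,0,3.2],[0.7,0,5.4,0,0,0,4.8],[0.7,0,7.2,0,0,0,6.4],[0.7,0,9,0,0,0,7.2]]';python3 -m jog '[[0.7,0,0,0,0,0,0],[0.7,0,0,0,0,0,0]]'
python3 - <<'E'
from tgt import *
go(place(2,0,.1),-2)
E
```

```text
time: 22.5
ee_pos: [0.5485, -0.2389, 0.0241]
tcp_rot: [-90.0, 0.0, -62.0]
wrist_force: [0.9, 0.6, 1.4]
opening: 0.0735
time: 23.0
ee_pos: [0.549, -0.2401, 0.0256]
tcp_rot: [-89.9, -0.1, -62.1]
wrist_force: [0.1, 0.8, 5.2]
opening: 0.0353
along 0.0022401173160097147 lat -0.0013987719249571784
time: 23.5
ee_pos: [0.5486, -0.1648, 0.1556]
tcp_rot: [-89.9, -0.2, -37.9]
wrist_force: [0.3, 0.6, -4.0]
opening: 0.0348
time: 24.0
ee_pos: [0.5477, 0.062, 0.154]
tcp_rot: [-90.0, -0.0, -1.8]
wrist_force: [-0.4, -1.2, -2.6]
opening: 0.0349
time: 24.2
ee_pos: [0.5478, 0.0613, 0.1538]
tcp_rot: [-90.0, 0.0, -2.0]
wrist_force: [0.4, -1.5, -3.7]
opening: 0.0349
at [0.5478 0.0613 0.1538] [-90.   0.  -2.] need [-0.04  1.38 -2.15] turn -0.01 F [ 0.4 -1.5 -3.7] op 0.0349
```

```bash
python3 -m jog '[[0.7,-0.04,1.42,0,0,0,0],[0.7,-0.04,1.42,-1.2,0,0,0],[0.7,-0.04,1.42,-2.2,0,0,0],[0.7,-0.04,1.42,-2.65,0,0,0],[0.7,-0.04,1.42,-2.65,0,0,0]]';python3 -m jog '[[0.7,0,0,0,0,0,0],[0.7,0,0,0,0,0,0]]'
python3 - <<'E'
from tgt import *
go(place(2,-.001,.058),-2)
E
```

```text
time: 24.7
ee_pos: [0.5462, 0.0946, 0.086]
tcp_rot: [-90.0, 0.2, -2.2]
wrist_force: [-0.5, 0.2, -2.9]
opening: 0.0355
time: 24.9
ee_pos: [0.5479, 0.0955, 0.0891]
tcp_rot: [-90.0, -0.1, -2.1]
wrist_force: [0.2, 1.1, -3.0]
opening: 0.0353
at [0.5479 0.0955 0.0891] [-90.   -0.1  -2.1] need [-0.05  0.05 -1.25] turn 0.02 F [ 0.2  1.1 -3. ] op 0.0353
```

```bash
python3 -m jog '[[0.7,-0.02,0.04,-0.25,0,0,0],[0.7,-0.02,0.04,-0.45,0,0,0],[0.7,-0.02,0.04,-0.6,0,0,0],[0.7,-0.02,0.04,-0.7,0,0,0]]'; python3 -m jog '[[0.7,0,0,-0.1,0,0,0],[0.7,0,0,-0.2,0,0,0]]'
```

```text
time: 25.3
ee_pos: [0.5466, 0.0969, 0.0696]
tcp_rot: [-90.0, -0.0, -2.1]
wrist_force: [-0.2, 0.5, -2.8]
opening: 0.0353
time: 25.5
ee_pos: [0.5466, 0.0969, 0.0649]
tcp_rot: [-90.0, -0.0, -2.1]
wrist_force: [1.0, 0.4, -3.2]
opening: 0.0352
```

```bash
python3 -m jog '[[0.7,0,0,-0.1,0,0,0],[0.7,0,0,-0.2,0,0,0],[0.7,0,0,-0.26,0,0,0],[0.7,0,0,-0.26,0,0,0]]'; python3 -m jog '[[0.4,0,0,0.05,0,0,0],[0.4,0,0,0.05,0,0,0],[0.4,0,0,0.05,0,0,0],[0.4,0,0,0.4,0,0,0],[0.4,0,0,2,0,0,0]]'; python3 -m jog '[[0,0,0,1.5,0,0,0],[0,0.5,-2,1.5,0,0,1.4],[0,1,-4,1.5,0,0,2.8],[0,2,-5.5,1.5,0,0,4.2],[0,3,-7,1.5,0,0,5]]';  python3 -m jog '[[0,0,0,0,0,0,0],[0,0,0,0,0,0,0]]'
python3 - <<'E'
from tgt import *
Z={}
for c in('top','scene'): p,Z[c]=frames(c,3)
for x,y in((.6531,-.2278),):
  try: print(fitstand2(Z,x,y))
  except Exception as e: print(e)
go(grasp(.653,-.2278,22.8),22.8)
E
```

```text
time: 25.9
ee_pos: [0.5466, 0.0969, 0.0596]
tcp_rot: [-90.0, -0.0, -2.1]
wrist_force: [-3.0, 0.3, 4.4]
opening: 0.0353
time: 26.4
ee_pos: [0.5444, 0.0964, 0.1055]
tcp_rot: [-90.1, 0.4, -2.1]
wrist_force: [1.2, 0.9, 0.5]
opening: 0.0512
time: 26.9
ee_pos: [0.6222, -0.0802, 0.1472]
tcp_rot: [-90.0, -0.1, 23.2]
wrist_force: [0.4, 0.5, -0.5]
opening: 0.0852
time: 27.1
ee_pos: [0.6216, -0.079, 0.1459]
tcp_rot: [-90.0, 0.0, 22.8]
wrist_force: [0.4, 0.2, 0.1]
opening: 0.0855
[(np.float64(13.3), [0.653, -0.2279], np.float64(20.4))]
at [ 0.6214 -0.0771  0.1466] [-90.  -0.  23.] need [ 1.16 -6.07 -1.07] turn -0.04 F [-0.4 -0.5  0.5] op 0.0853
```

```bash
python3 -m jog '[[0,0.3,-1.8,0,0,0,0],[0,0.7,-3.6,-0.4,0,0,0],[0,1,-5,-0.8,0,0,-0.1],[0,1.16,-6.05,-1,0,0,-0.1],[0,1.16,-6.05,-1,0,0,-0.1]]';python3 -m jog '[[0,0,0,0,0,0,0],[0,0,0,0,0,0,0]]';  python3 - <<'E'
from tgt import *
go(grasp(.653,-.2279,22.5,.0235),22.5)
E
```

```text
time: 27.9
ee_pos: [0.6501, -0.2318, 0.1196]
tcp_rot: [-90.0, 0.1, 22.3]
wrist_force: [-0.0, 1.0, 0.8]
opening: 0.0851
time: 28.1
ee_pos: [0.6507, -0.2282, 0.1217]
tcp_rot: [-90.0, -0.0, 22.5]
wrist_force: [0.3, -0.2, 0.1]
opening: 0.0855
at [ 0.6507 -0.2282  0.1217] [-90.   -0.   22.5] need [-0.02 -0.04 -3.93] turn 0.0 F [ 0.3 -0.2  0.1] op 0.0855
```

```bash
python3 -m jog '[[0,-0.02,-0.03,-1.5,0,0,0],[0,-0.02,-0.03,-3,0,0,0],[0,-0.02,-0.03,-3.6,0,0,0],[0,-0.02,-0.03,-3.9,0,0,0],[0.2,-0.02,-0.03,-3.9,0,0,0]]'; python3 -m jog '[[0.7,0,0,0,0,0,0],[0.7,0,0,0,0,0,0],[0.7,0,0,0,0,0,0],[0.7,0,0,0,0,0,0],[0.7,0,0,0,0,0,0]]'
python3 - <<'E'
from tgt import *
o=bot.get_obs();a=np.radians(22.5);v=np.array([.653,-.2279])-o['ee_pos'][:2];print('along',v@[np.cos(a),np.sin(a)],'lat',v@[-np.sin(a),np.cos(a)])
E
python3 -m jog '[[0.7,0,0,1.5,0,0,0],[0.7,0,0,3.5,0,0,0],[0.7,0,0,5.2,0,0,-1.2],[0.7,0,1.5,5.2,0,0,-2.4],[0.7,0,3,5.2,0,0,-3.6]]'; python3 -m jog '[[0.7,-0.1,1.8,0,0,0,-1.3],[0.7,-0.3,3.6,0,0,0,-1.3],[0.7,-0.6,5.4,0,0,0,-1.3],[0.7,-0.9,7.2,0,0,0,-1.3],[0.7,-1.1,9,0,0,0,-1.3]]';python3 -m jog '[[0.7,0,0,0,0,0,0],[0.7,0,0,0,0,0,0]]'
python3 - <<'E'
from tgt import *
go(place(4,0,.1),-2)
E
```

```text
time: 28.6
ee_pos: [0.6502, -0.2296, 0.0239]
tcp_rot: [-90.0, 0.0, 22.5]
wrist_force: [-0.3, 0.3, 0.5]
opening: 0.0733
time: 29.1
ee_pos: [0.6511, -0.2305, 0.0256]
tcp_rot: [-90.1, -0.1, 22.4]
wrist_force: [0.4, 0.8, 5.9]
opening: 0.0353
along 0.0027644145675143543 lat 0.001626883913631425
time: 29.6
ee_pos: [0.6507, -0.1555, 0.1555]
tcp_rot: [-90.1, -0.2, 4.0]
wrist_force: [0.7, 0.3, -3.6]
opening: 0.035
time: 30.1
ee_pos: [0.6218, 0.0714, 0.1537]
tcp_rot: [-90.0, 0.0, -2.1]
wrist_force: [0.3, 0.7, -2.7]
opening: 0.0349
time: 30.3
ee_pos: [0.6223, 0.0709, 0.1536]
tcp_rot: [-90.0, 0.0, -1.9]
wrist_force: [-0.4, -0.3, -3.8]
opening: 0.0352
at [0.6223 0.0709 0.1536] [-90.    0.   -1.9] need [-0.07  0.9  -2.14] turn -0.01 F [-0.4 -0.3 -3.8] op 0.0352
```

```bash
python3 -m jog '[[0.7,-0.05,0.86,0,0,0,0],[0.7,-0.05,0.86,-1.2,0,0,0],[0.7,-0.05,0.86,-2.2,0,0,0],[0.7,-0.05,0.86,-2.6,0,0,0],[0.7,-0.05,0.86,-2.6,0,0,0]]';python3 -m jog '[[0.7,0,0,0,0,0,0],[0.7,0,0,0,0,0,0]]'
python3 - <<'E'
from tgt import *
go(place(4,.001,.058),-2)
E
python3 -m jog '[[0.7,0,0,-0.25,0,0,0],[0.7,0,0,-0.45,0,0,0],[0.7,0,0,-0.6,0,0,0],[0.7,0,0,-0.7,0,0,0]]'
```

```text
time: 30.8
ee_pos: [0.6206, 0.0901, 0.087]
tcp_rot: [-90.0, 0.2, -2.2]
wrist_force: [-1.1, 0.2, -3.7]
opening: 0.0348
time: 31.0
ee_pos: [0.6222, 0.091, 0.0903]
tcp_rot: [-90.0, -0.1, -2.1]
wrist_force: [-0.3, 0.1, -3.2]
opening: 0.0354
at [0.6222 0.091  0.0903] [-90.   -0.1  -2.1] need [-0.06  0.05 -1.29] turn 0.02 F [-0.3  0.1 -3.2] op 0.0354
time: 31.4
ee_pos: [0.6211, 0.0913, 0.0704]
tcp_rot: [-90.0, 0.0, -2.1]
wrist_force: [-0.3, 0.4, -2.7]
opening: 0.0352
```

```bash
python3 -m jog '[[0.7,0,0,-0.1,0,0,0],[0.7,0,0,-0.2,0,0,0],[0.7,0,0,-0.3,0,0,0],[0.7,0,0,-0.4,0,0,0],[0.7,0,0,-0.44,0,0,0]]'; python3 -m jog '[[0.7,0,0,0,0,0,0],[0.7,0,0,0,0,0,0]]'
```

```text
time: 31.9
ee_pos: [0.6212, 0.0913, 0.0597]
tcp_rot: [-90.0, 0.0, -2.1]
wrist_force: [-0.1, -0.4, -3.6]
opening: 0.0353
time: 32.1
ee_pos: [0.6214, 0.0913, 0.0602]
tcp_rot: [-90.0, -0.0, -2.1]
wrist_force: [-0.2, -0.7, -3.2]
opening: 0.0352
```

```bash
python3 -m jog '[[0.7,0,0,-0.05,0,0,0],[0.7,0,0,-0.1,0,0,0],[0.7,0,0,-0.1,0,0,0]]'; python3 -m jog '[[0.4,0,0,0.05,0,0,0],[0.4,0,0,0.05,0,0,0],[0.4,0,0,0.05,0,0,0],[0.4,0,0,0.4,0,0,0],[0.4,0,0,2,0,0,0]]'; python3 -m jog '[[0,0,0,1.5,0,0,0],[0,0,-2,1.5,0,0,0],[0,-1,-4,1.5,0,0,0],[0,-2,-6,1.5,0,0,0],[0,-3,-8,1.5,0,0,0]]';python3 -m jog '[[0,-1,-1,0,0,0,0],[0,-2,-2,0,0,0,0],[0,-3,-2,0,0,0,0],[0,-4,-2,0,0,0,0],[0,-4,-2,0,0,0,0]]'
cat > chk.py <<'E'
import sys;from tgt import *
Z={}
for c in('top','scene'):
    p,Z[c]=frames(c,3);np.save(c+'z2.npy',Z[c]);cv2.imwrite('pics/%s_%s.png'%(sys.argv[1],c),p[:,:,::-1])
E
python3 chk.py d
python3 - <<'E'
import cv2,numpy as np
a=cv2.imread('pics/d_scene.png')[130:390,200:500];b=cv2.imread('pics/d_top.png')[120:270,160:440]
cv2.imwrite('pics/dz.png',np.hstack([cv2.resize(a,(450,390)),cv2.resize(b[:,:120],(350,390))]))
E
```

```text
time: 32.4
ee_pos: [0.6216, 0.0914, 0.0595]
tcp_rot: [-90.0, -0.1, -2.1]
wrist_force: [-5.1, -0.2, 8.3]
opening: 0.0353
time: 32.9
ee_pos: [0.6191, 0.091, 0.104]
tcp_rot: [-90.1, 0.4, -2.1]
wrist_force: [0.8, 0.6, 0.6]
opening: 0.0513
time: 33.4
ee_pos: [0.5534, -0.0943, 0.1456]
tcp_rot: [-90.0, -0.0, -2.0]
wrist_force: [0.1, 0.2, 0.2]
opening: 0.0856
time: 33.9
ee_pos: [0.4524, -0.1432, 0.1462]
tcp_rot: [-90.0, -0.0, -2.1]
wrist_force: [-0.3, -0.5, 0.4]
opening: 0.0855
```

View pics/dz.png

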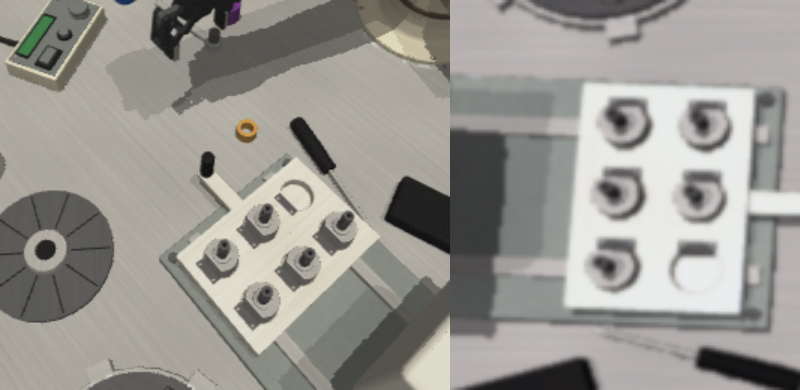

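```bash
cat > chk2.py <<'E'
from tgt import *
import sys
Z={c:np.load(c+'z2.npy') for c in('top','scene')}
dy=float(sys.argv[1]) if len(sys.argv)>1 else 0
N=nests(*SL)+dy*np.array([np.sin(-SL[2]),np.cos(SL[2])])
for k in range(6):
    out=[]
    for c in Z:
        for zz,r in((.073,.015),(.113,.004)):
            a=pose(D(r,r,24),N[k][0]+BI[c][0],N[k][1]+BI[c][1],0,zz);M=np.zeros((400,640),np.uint8);cv2.fillPoly(M,[proj(c,a).round().astype(np.int32)],1)
            v=Z[c][M>0];v=v[(v>.055)&(v<.098)] if zz<.1 else v
            out.append((round(float(np.nanmedian(v)),4) if len(v) else None,len(v)))
    print(k,out)
E
python3 chk2.py
python3 - <<'E'
from tgt import *
Z={c:np.load(c+'z2.npy') for c in('top','scene')}
n=nests(*SL);c,s=np.cos(SL[2]),np.sin(SL[2])
h=np.array(SL[:2])-.15*np.array([-s,c]);print('handle pred',h)
for cam in Z:
    v,u=np.mgrid[:400,:640];m,R,t=cm(cam);z=Z[cam]
    uv=proj(cam,[[*h,.09]])[0];box=(abs(u-uv[0])<10)&(abs(v-uv[1])<10)&(z>.083)&(z<.1)
    q=np.array([ray(cam,vv,uu,.0925)[:2] for vv,uu in zip(v[box],u[box])]);print(cam,'handle',box.sum(),q.mean(0)-BI[cam],np.median(z[box]))
for cam in('top','scene'):
  bot.camera(cam)
  for l,zz in(('key_oblong_top',.052),('key_small_top',.052),('key_mushroom_top',.06)):
    for r in bot.regions_of(cam,l):
        if r['conf']>.3: rr,cc=np.nonzero(r['pixels']);print(cam,l,round(r['conf'],2),len(rr),(ray(cam,rr.mean(),cc.mean(),zz)[:2]-BI[cam]).round(4))
# controller box: top face pixels z~.04
  z=Z[cam];v,u=np.mgrid[:400,:640];uv=proj(cam,[[.53,-.36,.04]])[0]
  box=((abs(u-uv[0])<60)&(abs(v-uv[1])<55)&(z>.032)&(z<.068)).astype(np.uint8)
  nn,L,st,ct=cv2.connectedComponentsWithStats(box);i=1+st[1:,4].argmax();rr,cc=np.nonzero(L==i)
  P=np.array([ray(cam,a,b,.04)[:2] for a,b in zip(rr,cc)])-BI[cam];(ce,sz,an)=cv2.minAreaRect((P*1000).astype(np.float32));print(cam,'box',np.round(ce,1),np.round(sz,1),round(an,1),st[i,4])
E
```

```text
0 [(None, 0), (0.0348, 15), (None, 0), (0.0522, 20)]
1 [(0.0753, 84), (0.114, 14), (0.076, 160), (0.1137, 20)]
2 [(0.0752, 78), (0.1133, 14), (0.0756, 157), (0.1142, 22)]
3 [(0.0753, 87), (0.1137, 15), (0.0758, 163), (0.1139, 22)]
4 [(0.0758, 83), (0.1133, 14), (0.0755, 153), (0.1143, 22)]
5 [(0.0754, 83), (0.1133, 14), (0.0753, 180), (0.1139, 25)]
handle pred [ 0.54576508 -0.01720862]
top handle 49 [ 0.54449806 -0.01772054] 0.09068453894810452
scene handle 74 [ 0.54811633 -0.01517862] 0.09139133737597761
top key_oblong_top 0.67 48 [ 0.599  -0.3466]
top key_small_top 0.75 376 [0.378  0.0591]
top key_mushroom_top 0.72 130 [ 0.5001 -0.3953]
top box [ 556.7 -387.6] [179.6 101. ] 25.5 2451
scene key_oblong_top 0.56 7458 [0.5616 0.1268]
scene key_oblong_top 0.55 85 [ 0.6009 -0.3455]
scene key_small_top 0.47 85 [ 0.6013 -0.3451]
scene key_small_top 0.4 19 [ 0.552  -0.3701]
scene key_mushroom_top 0.69 546 [0.4075 0.0787]
scene box [ 560.  -384.9] [183.  101.8] 25.9 2102
```

```bash
python3 -m jog '[[0,1.2,1.2,0,0,0,0],[0,2.4,2.4,0,0,0,0],[0,3.5,4,0,0,0,0],[0,3.74,5.04,0,0,0,0],[0,3.74,5.04,0,0,0,0]]';python3 -m jog '[[0,0,0,0,0,0,0],[0,0,0,0,0,0,0]]'
python3 - <<'E'
from tgt import *
go([.546,-.017,.056],-2)
E
```

```text
time: 35.1
ee_pos: [0.5485, -0.014, 0.1445]
tcp_rot: [-90.0, 0.0, -1.9]
wrist_force: [-0.1, -1.2, 1.2]
opening: 0.0855
time: 35.3
ee_pos: [0.5475, -0.0175, 0.1451]
tcp_rot: [-90.0, 0.0, -2.1]
wrist_force: [0.4, -0.5, 1.0]
opening: 0.0856
at [ 0.5475 -0.0175  0.1451] [-90.    0.   -2.1] need [-0.06  0.02 -3.56] turn 0.02 F [ 0.4 -0.5  1. ] op 0.0856
```

```bash
python3 -m jog '[[0,-0.05,0,-1,0,0,0],[0,-0.05,0,-2,0,0,0],[0,-0.05,0,-3,0,0,0],[0,-0.05,0,-3.5,0,0,0],[0,-0.05,0,-3.5,0,0,0]]';python3 -m jog '[[0.85,0,0,0,0,0,0],[0.85,0,0,0,0,0,0],[0.85,0,0,0,0,0,0],[0.85,0,0,0,0,0,0],[0.85,0,0,0,0,0,0]]' 40; python3 -m jog '[[0.85,0,0,0,0,0,0],[0.85,0,0,0,0,0,0]]'
```

```text
time: 35.8
ee_pos: [0.5453, -0.0176, 0.0561]
tcp_rot: [-90.0, 0.2, -2.1]
wrist_force: [-0.1, 0.1, 0.2]
opening: 0.0855
time: 36.3
ee_pos: [0.5466, -0.0168, 0.0582]
tcp_rot: [-90.0, -0.0, -2.1]
wrist_force: [-1.0, -0.2, 0.9]
opening: 0.0189
time: 36.5
ee_pos: [0.5466, -0.0168, 0.0582]
tcp_rot: [-90.0, -0.0, -2.1]
wrist_force: [-2.8, 0.7, 5.1]
opening: 0.0193
```

Gripped. Push gently: total about 8.4 units, in small rows.

```bash
python3 -m jog '[[0.85,0.02,0.3,0,0,0,0],[0.85,0.04,0.8,0,0,0,0],[0.85,0.06,1.4,0,0,0,0],[0.85,0.08,2,0,0,0,0],[0.85,0.1,2.6,0,0,0,0]]';python3 -m jog '[[0.85,0.02,0.6,0,0,0,0],[0.85,0.05,1.2,0,0,0,0],[0.85,0.07,1.8,0,0,0,0],[0.85,0.09,2.4,0,0,0,0],[0.85,0.1,3,0,0,0,0]]';python3 -m jog '[[0.85,0.02,0.5,0,0,0,0],[0.85,0.04,1,0,0,0,0],[0.85,0.06,1.4,0,0,0,0],[0.85,0.07,1.6,0,0,0,0],[0.85,0.07,1.7,0,0,0,0]]'; python3 -m jog '[[0.85,0,0,0,0,0,0],[0.85,0,0,0,0,0,0]]'
```

```text
time: 37.0
ee_pos: [0.5489, 0.0477, 0.0582]
tcp_rot: [-90.1, -0.0, -2.1]
wrist_force: [-2.3, -6.3, 6.0]
opening: 0.0186
time: 37.5
ee_pos: [0.5516, 0.1229, 0.0582]
tcp_rot: [-90.1, -0.0, -2.1]
wrist_force: [-1.1, -6.5, 5.7]
opening: 0.019
time: 38.0
ee_pos: [0.5532, 0.1656, 0.0582]
tcp_rot: [-90.1, -0.0, -2.1]
wrist_force: [-2.9, -5.0, 7.9]
opening: 0.0187
time: 38.2
ee_pos: [0.5532, 0.1659, 0.0582]
tcp_rot: [-90.0, -0.0, -2.1]
wrist_force: [-3.3, -0.3, 6.5]
opening: 0.019
```

```bash
python3 -m jog '[[0.85,0,0.1,0,0,0,0],[0.85,0.01,0.2,0,0,0,0],[0.85,0.01,0.3,0,0,0,0],[0.85,0.01,0.3,0,0,0,0]]';python3 -m jog '[[0.85,0,0.1,0,0,0,0],[0.85,0.01,0.2,0,0,0,0],[0.85,0.01,0.3,0,0,0,0],[0.85,0.01,0.3,0,0,0,0]]';python3 -m jog '[[0.85,0,0.1,0,0,0,0],[0.85,0.01,0.2,0,0,0,0],[0.85,0.01,0.2,0,0,0,0]]'
```

```text
time: 38.6
ee_pos: [0.5534, 0.173, 0.0582]
tcp_rot: [-90.0, -0.0, -2.1]
wrist_force: [-3.3, -2.8, 7.3]
opening: 0.0186
time: 39.0
ee_pos: [0.5537, 0.18, 0.0582]
tcp_rot: [-90.1, -0.0, -2.1]
wrist_force: [-2.4, -5.8, 6.9]
opening: 0.0187
time: 39.3
ee_pos: [0.5536, 0.18, 0.0582]
tcp_rot: [-90.6, -0.0, -2.3]
wrist_force: [-6.1, -33.0, 12.8]
opening: 0.0193
```

```bash
python3 -m jog '[[0.85,0,-0.2,0,0,0,0],[0.5,0,-0.2,0,0,0,0],[0.3,0,-0.2,0,0,0,0],[0.3,0,-0.2,0,0,0,0],[0.3,0,-0.2,1,0,0,0]]'; python3 -m jog '[[0.3,0,0,2,0,0,0],[0.5,0,-1,3,0,0,0],[1,0,-3,3,0,0,0],[1,0,-5,3,0,0,0],[1,0,-7,3,0,0,0]]'; python3 -m jog '[[1,0,-2,0,0,0,0],[1,0.5,-4,0,0,0,0],[1,0.5,-6,0,0,0,0],[1,0.5,-8,0,0,0,0],[1,0.5,-9,0,0,0,0]]'; python3 -m jog '[[1,0,0,0,0,0,0],[1,0,0,0,0,0,0]]'; python3 chk.py e; python3 chk2.py 0.197
python3 - <<'E'
from tgt import *
go([.600,-.346,.09],-2)
import cv2
a=cv2.imread('pics/e_scene.png')[60:390,130:570];cv2.imwrite('pics/ez.png',cv2.resize(a,None,fx=1.7,fy=1.7))
E
```

```text
time: 39.8
ee_pos: [0.5522, 0.1804, 0.0794]
tcp_rot: [-90.1, 0.3, -2.0]
wrist_force: [-0.5, -1.1, 0.3]
opening: 0.0599
time: 40.3
ee_pos: [0.554, 0.0045, 0.1577]
tcp_rot: [-90.0, -0.0, -2.0]
wrist_force: [1.6, -0.6, 0.4]
opening: 0.0018
time: 40.8
ee_pos: [0.5662, -0.2226, 0.1571]
tcp_rot: [-90.0, 0.0, -2.2]
wrist_force: [-0.3, 1.1, -0.0]
opening: 0.0002
time: 41.0
ee_pos: [0.5664, -0.2194, 0.1571]
tcp_rot: [-90.0, 0.0, -2.1]
wrist_force: [-1.0, -0.4, -0.1]
opening: -0.0001
0 [(None, 0), (0.0466, 13), (None, 0), (0.0524, 24)]
1 [(0.0722, 9), (0.2913, 13), (None, 0), (0.3201, 28)]
2 [(0.0753, 90), (0.1135, 13), (0.0763, 198), (0.114, 28)]
3 [(None, 0), (0.2978, 15), (None, 0), (0.3199, 30)]
4 [(0.0754, 86), (0.1127, 14), (0.0756, 206), (0.1139, 33)]
5 [(None, 0), (0.3012, 14), (None, 0), (None, 0)]
at [ 0.5667 -0.2183  0.1577] [-90.  -0.  -2.] need [ 1.33 -5.11 -2.71] turn -0.0 F [ 0.1 -0.3  0.2] op -0.0001
```

View pics/ez.png

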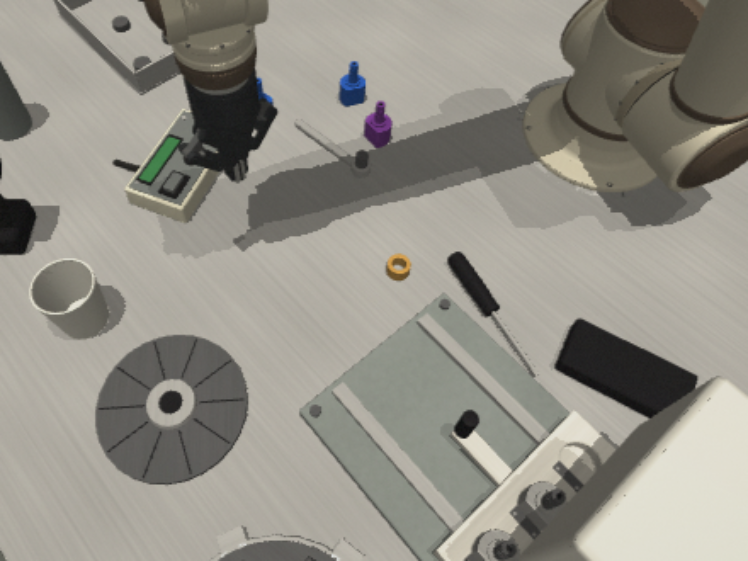

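```bash
python3 -m jog '[[1,0.5,-1.8,0,0,0,0],[1,1,-3.6,0,0,0,0],[1,1.33,-5.11,0,0,0,0],[1,1.33,-5.11,-1.2,0,0,0],[1,1.33,-5.11,-2.5,0,0,0]]'; python3 -m jog '[[1,0,0,0,0,0,0],[1,0,0,0,0,0,0],[1,0,0,0,0,0,0]]'
python3 - <<'E'
from tgt import *
go([.600,-.346,.056],-2)
E
```

```text
time: 41.8
ee_pos: [0.6007, -0.3483, 0.0951]
tcp_rot: [-90.1, -0.1, -2.1]
wrist_force: [0.7, 0.0, -0.7]
opening: 0.0
time: 42.1
ee_pos: [0.6006, -0.347, 0.0975]
tcp_rot: [-90.1, -0.1, -2.0]
wrist_force: [0.3, 0.2, -0.0]
opening: -0.0007
at [ 0.6006 -0.347   0.0975] [-90.1  -0.1  -2. ] need [-0.02  0.04 -1.66] turn 0.01 F [ 0.3  0.2 -0. ] op -0.0007
```

```bash
python3 -m jog '[[1,0,0,-0.6,0,0,0],[1,0,0,-1.2,0,0,0],[1,0,0,-1.66,0,0,0],[1,0,0,-1.66,0,0,0]]'; python3 -m jog '[[1,0,0,-0.08,0,0,0],[1,0,0,-0.16,0,0,0],[1,0,0,-0.16,0,0,0]]';python3 -m jog '[[1,0,0,-0.08,0,0,0],[1,0,0,-0.16,0,0,0],[1,0,0,-0.16,0,0,0]]'
```

```text
time: 42.5
ee_pos: [0.5989, -0.3465, 0.051]
tcp_rot: [-89.9, 0.1, -2.1]
wrist_force: [-1.3, 1.4, 2.0]
opening: -0.0
time: 42.8
ee_pos: [0.5998, -0.3471, 0.0499]
tcp_rot: [-90.0, -0.0, -2.1]
wrist_force: [-1.6, 0.6, 3.4]
opening: -0.0003
time: 43.1
ee_pos: [0.5999, -0.3472, 0.047]
tcp_rot: [-90.0, -0.1, -2.1]
wrist_force: [-4.3, 2.1, 10.7]
opening: -0.0001
```

```bash
python3 -m jog '[[1,0,0,0.7,0,0,0],[1,0,0,1.4,0,0,0],[1,-1,-0.5,1.4,0,0,0],[1,-1.96,-0.94,1.4,0,0,0],[1,-1.96,-0.94,1.4,0,0,0]]'; python3 -m jog '[[1,0,0,0,0,0,0],[1,0,0,0,0,0,0]]'
python3 - <<'E'
from tgt import *
go([.551,-.3705,.056],-2)
p,d=snap('scene','f.png');cv2.imwrite('pics/fz.png',cv2.resize(cv2.imread('pics/f.png')[100:220,180:320],None,fx=4,fy=4))
E
```

```text
time: 43.6
ee_pos: [0.5488, -0.3719, 0.0807]
tcp_rot: [-90.0, 0.0, -2.2]
wrist_force: [1.2, -0.1, 0.4]
opening: -0.0001
time: 43.8
ee_pos: [0.5513, -0.3704, 0.0803]
tcp_rot: [-90.0, -0.0, -2.1]
wrist_force: [-0.1, -0.7, -0.2]
opening: 0.0002
at [ 0.5513 -0.3704  0.0803] [-90.   -0.   -2.1] need [-0.01 -0.01 -0.97] turn 0.01 F [-0.1 -0.7 -0.2] op 0.0002
```

View pics/fz.png

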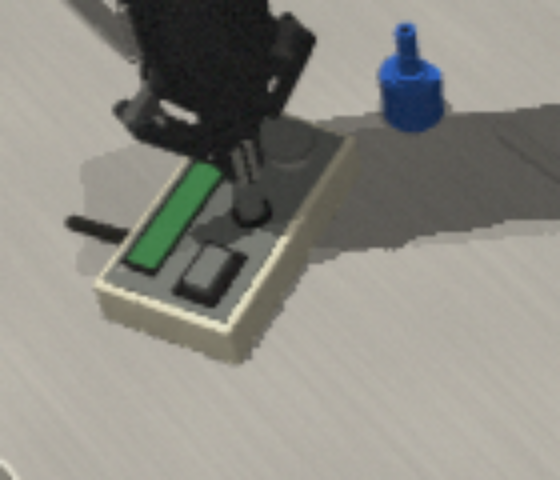

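Tip sits directly above the small key (zoom 250,210). Press it down.

```bash
python3 -m jog '[[1,0,0,-0.5,0,0,0],[1,0,0,-0.9,0,0,0],[1,0,0,-1.15,0,0,0],[1,0,0,-1.25,0,0,0],[1,0,0,-1.25,0,0,0]]'; python3 -m jog '[[1,0,0,-0.08,0,0,0],[1,0,0,-0.14,0,0,0],[1,0,0,-0.14,0,0,0]]'
```

```text
time: 44.35
ee_pos: [0.5506, -0.3701, 0.049]
tcp_rot: [-89.9, 0.0, -2.1]
wrist_force: [-1.0, 2.8, 4.5]
opening: 0.0002
time: 44.65
ee_pos: [0.5509, -0.3706, 0.047]
tcp_rot: [-90.0, -0.1, -2.1]
wrist_force: [-2.7, 4.4, 9.0]
opening: -0.0007
```

```bash
python3 -m jog '[[1,0,0,0.8,0,0,0],[1,0,0,1.6,0,0,0],[1,-1,-0.5,1.6,0,0,0],[1,-2,-0.98,1.6,0,0,0],[1,-2,-0.98,1.6,0,0,0]]'; python3 -m jog '[[1,0,0,0,0,0,0],[1,0,0,-0.3,0,0,0],[1,0,0,-0.7,0,0,0],[1,0,0,-0.9,0,0,0],[1,0,0,-1,0,0,0]]'; python3 -m jog '[[1,0,0,-0.1,0,0,0],[1,0,0,-0.2,0,0,0],[1,0,0,-0.2,0,0,0]]'
```

```text
time: 45.15
ee_pos: [0.4986, -0.3967, 0.0861]
tcp_rot: [-90.1, 0.0, -2.2]
wrist_force: [1.9, 0.3, 0.4]
opening: -0.0001
time: 45.65
ee_pos: [0.5007, -0.3944, 0.0593]
tcp_rot: [-89.9, 0.1, -2.0]
wrist_force: [-0.8, 0.2, 1.5]
opening: 0.0002
time: 45.95
ee_pos: [0.5009, -0.3948, 0.0559]
tcp_rot: [-90.0, -0.0, -2.1]
wrist_force: [-0.8, 3.3, 5.2]
opening: -0.0001
```

```bash
python3 -m jog '[[1,0,0,-0.08,0,0,0],[1,0,0,-0.12,0,0,0],[1,0,0,-0.12,0,0,0]]'; python3 -m jog '[[1,0,0,1,0,0,0],[1,0,0,2.5,0,0,0],[1,0,0,4,0,0,0],[1,-0.5,1,4,0,0,0],[1,-0.5,2,4,0,0,0]]'; python3 -m jog '[[1,0,0,0,0,0,0],[1,0,0,0,0,0,0],[1,0,0,0,0,0,0]]'; python3 chk.py g; python3 chk2.py 0.197
python3 - <<'E'
import cv2,numpy as np
a=cv2.imread('pics/g_scene.png')[60:390,130:570];cv2.imwrite('pics/gz.png',cv2.resize(a,None,fx=1.7,fy=1.7))
E
```

```text
time: 46.25
ee_pos: [0.501, -0.3951, 0.0549]
tcp_rot: [-90.0, -0.1, -2.1]
wrist_force: [-5.2, 6.9, 14.6]
opening: 0.0001
time: 46.75
ee_pos: [0.4881, -0.3458, 0.1543]
tcp_rot: [-90.1, -0.1, -2.2]
wrist_force: [-0.2, 0.6, -0.9]
opening: 0.0003
time: 47.05
ee_pos: [0.4883, -0.3457, 0.1525]
tcp_rot: [-90.0, 0.0, -2.1]
wrist_force: [0.7, -0.4, 0.1]
opening: 0.0001
0 [(None, 0), (0.0468, 13), (None, 0), (0.0519, 24)]
1 [(0.0743, 9), (0.2914, 13), (None, 0), (0.32, 28)]
2 [(0.0752, 89), (0.1141, 13), (0.076, 199), (0.1143, 28)]
3 [(None, 0), (0.298, 15), (None, 0), (0.3199, 30)]
4 [(0.0758, 89), (0.1138, 14), (0.0761, 207), (0.1138, 33)]
5 [(None, 0), (0.301, 14), (None, 0), (None, 0)]
```

View pics/gz.png

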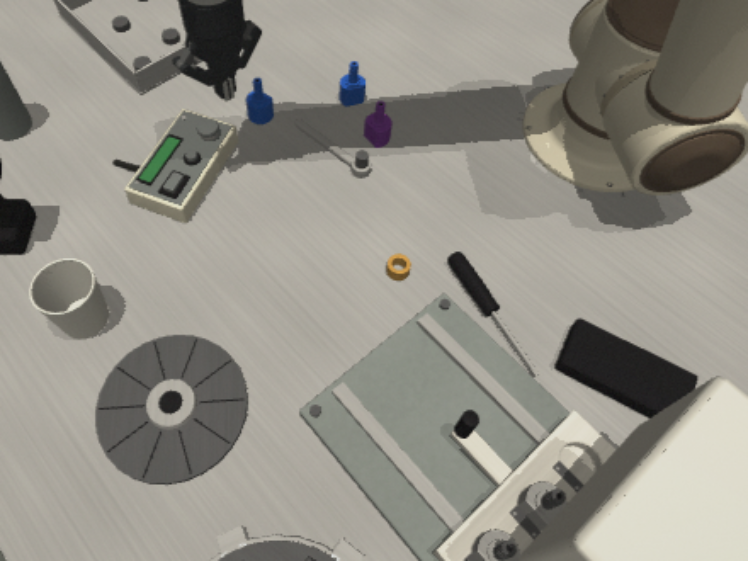

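```bash
python3 -c "
from workcell import bot
print(bot.job_done())"
```

```text
the job is handed in; nothing more can be done
None
```

All five grey clutch stands are seated in nests, the slide is fully in, and I pressed the oblong, small round and mushroom keys in that order. I handed the job in at about 47 s. I have no verdict, because handing in reports none.

- **Stands:** with the slide still out, every stud top read 113–114 mm above the bench in both cameras, against 113 mm expected when fully home. One nest stays empty.
- **Slide:** it moved 197 mm, and the last push reached 33 N at the handle with no further motion. That puts it on its stops if it started about 13 mm in, which fits the stated 0–20 mm.
- **Keys:** all three bottomed out, the oblong and small ones at a height of about 47 mm with 9–11 N and the mushroom at about 55 mm with 15 N. They look up again in the last picture.
- **Other things on the bench:** the bystanders and the blue and purple look-alikes look where they were. The gripper is clear of everything.

**Not confirmed or in disagreement:**
- After the slide went in, the head hid three stands, so only two could be re-measured, both still home.
- The two cameras disagree by about 2.5 mm, so I used their mean. The fits were good enough that every stand went in first time.
- The gripper opening read about 35 mm on the sleeves where 38 mm was expected. It caused no trouble.
- I saw no sign of a stand being knocked aside; the stands still waiting stayed put each time I measured them again.

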